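# Press the end covers home and put the housings away

### The job

Stand all the aluminium housings in a row in the channel of the ratchet press, with the jaw back, then pump the trigger until the jaw has squeezed every end cover fully home. Press the release so that the jaw springs right back, move the housings to the red cabinet's drawer, all standing upright, and push the drawer fully shut. Leave the mug where it is.

Things in the scene. Friction and masses are not known exactly. Their poses are not given: they have to be found in the camera images.
- housing0: Upright aluminium block 50 mm (x) by 50 mm (y -30 to +20) by 50 mm tall, 0.23 kg (heavy foot), with a grey end cover (46 wide, 42 tall, 10 thick) on its +y end; with cover 68 mm long (y -30 to +38), 60 mm once the cover is home. Origin: centre of underside, z up. Grip the metal across its 50 mm from above, at y = -5 mm; lengthwise would push the cover. Two or three are present (None at start: absent).
- housing1: Upright aluminium block 50 mm (x) by 50 mm (y -30 to +20) by 50 mm tall, 0.23 kg (heavy foot), with a grey end cover (46 wide, 42 tall, 10 thick) on its +y end; with cover 68 mm long (y -30 to +38), 60 mm once the cover is home. Origin: centre of underside, z up. Grip the metal across its 50 mm from above, at y = -5 mm; lengthwise would push the cover. Two or three are present (None at start: absent).
- housing2: Upright aluminium block 50 mm (x) by 50 mm (y -30 to +20) by 50 mm tall, 0.23 kg (heavy foot), with a grey end cover (46 wide, 42 tall, 10 thick) on its +y end; with cover 68 mm long (y -30 to +38), 60 mm once the cover is home. Origin: centre of underside, z up. Grip the metal across its 50 mm from above, at y = -5 mm; lengthwise would push the cover. Two or three are present (None at start: absent).
- cover0 (a joint): Travel of the end cover of housing0: 0 = 8 mm proud (as at the start), 0.008 m = fully home. It moves stiffly (about 5 N) and stays where it is pushed.
- cover1 (a joint): Travel of the end cover of housing1: 0 = 8 mm proud (as at the start), 0.008 m = fully home. It moves stiffly (about 5 N) and stays where it is pushed.
- cover2 (a joint): Travel of the end cover of housing2: 0 = 8 mm proud (as at the start), 0.008 m = fully home. It moves stiffly (about 5 N) and stays where it is pushed.
- press: Bench ratchet press, fixed to the table. Origin: on the table under the face of the fixed steel stop plate (10 mm thick, top 88 mm above the table); z up, y runs along the channel from the stop (y = 0) to the jaw (face at y = 244 mm when back; jaw 54 mm wide, 26 mm thick, top 86 mm up). The head with trigger and release lies behind the stop, at y = -10 to -150 mm.
- channel (a point): Middle of the channel floor, axes as the press, 26 mm above the table, 122 mm from the stop. Housings stand on the floor's two beams in a row along y, long axis along y, covers facing either way. Low guides on both sides leave 58 mm clear (x -29 to +29 mm); they are 10 mm higher than the floor, 7 mm thick. The slot between the beams is 26 mm wide and shows the toothed bar.
- jaw (a joint): Jaw travel: 0 = fully back, growing towards the stop, at most 0.135 m. A full trigger stroke moves it 16 mm (tooth 8 mm) and the ratchet holds it; a 2 to 5 N spring pulls it back while the release is down. Covers are home at about 0.064 m with three housings, 0.124 m with two; that last stroke stalls early, and the jaw may slip back up to one tooth afterwards.
- jaw_face (a point): Middle of the jaw's pressing face.
- trigger_pad (a point): Top middle of the trigger's black pad (38 mm along the press's x, 56 mm along its y), where to push straight down. 108 mm above the table at rest, it sinks 30 mm in a full stroke and springs back up when let go. Moving the jaw freely takes about 5 to 10 N, squeezing the covers 12 to 25 N.
- trigger (a joint): Trigger angle: 0 = up (rest), 0.5 rad = fully down. Let it come all the way up before the next stroke.
- release_top (a point): Top middle of the black release button (34 mm along the press's x, 26 mm along its y) on the press head between trigger and stop plate; 106 mm above the table at rest. Push it straight down 8 mm (2 to 5 N) and hold it about a second while the jaw springs back; the trigger must be up.
- release (a joint): Release button: 0 = up, 0.008 m = fully down.
- cab_drawer0 (a joint): Travel of the red cabinet's only drawer: 0 = shut (as at the start), at most 0.166 m. It slides along the cabinet's -x, towards the robot, with about 1 N of friction.
- cab_drawer0_handle (a point): Middle of the drawer's steel bar handle: round bar 11 mm thick, 120 mm long along the cabinet's y, 35 mm in front of the drawer front, 70 mm above the table. Moves with the drawer; its x axis points into the cabinet. The cabinet's top is 108 mm above the table and, with the drawer shut, begins 50 mm behind the bar.
- drawer_floor (a point): Middle of the drawer's inner floor, 22 mm above the table, axes as the handle's (x into the cabinet), 153 mm behind the handle bar; moves with the drawer. The inside measures 195 mm (x) by 258 mm (y); walls 6 mm thick and 64 mm high inside, front panel 15 mm thick and 81 mm high.
- mug: White mug, 80 mm wide, 90 mm tall, at the back of the table; leave it alone.
Not all that is in view belongs to the job. What is shaped like the housing1 but purple or yellow is not meant.

How it is judged:
By the outcome, as a careful person would: the job done as asked, in the order asked, and still so for the second after the job is handed in, with the robot touching nothing.
Of housing0, housing1, housing2 only 2 to 3 are there at a start; the rules pass over those that are not, and their reading is None.
At some moment in a run one of housing0, housing1, housing2 may be knocked a few centimetres aside while the robot is not near it.
It also fails if it takes over 210 s, if anything falls off the work surface, if the arm or the gripper's body presses on something with over 40 N, if the wrist force passes 120 N, or if a joint passes its speed limit or range.

### The arm

A 6-joint arm with a two-finger parallel gripper is mounted at the origin on the work surface. World frame = base frame: x ahead of the robot, y to its left, z up, the work surface at z = 0. Lengths are in mm, angles in rad, forces in N, time in s.
With the tool pointing down it reaches from about 275 to 1000 mm from the base axis. Payload 8.4 kg.
Tool frame: the origin (TCP) lies on the centre line of the jaws, within the pads' length; the fingertips stand r.tip_reach ahead of it and the grasp point (between the pads) lies 3 mm ahead of it (r.tip_reach is the distance from the TCP to the fingertips, in mm); z points along the fingers, y is the direction in which the jaws open and shut (so a half turn about z gives the same grasp; the last joint's range is limited). The gripper opens to 85 mm and grips with 20 to 120 N. Pads are 22 mm wide; open, the fingers measure 114 mm over their backs; the gripper's body (76 mm by 85 mm) begins 54 mm behind the grasp point. The pads swing forward as they close: fully open they stand 13 mm farther back than shut.
Start: joints at [-1.178, 0.353, 1.633, -0, 1.155, -0.002], TCP at [240.389, -576.924, 253.281] pointing down, gripper open.
Joint ranges: [-2.63, 2.63], [-0.92, 2.1], [0.06, 2.66], [-1.3, 4.44], [0, 2.69], [-3.02, 3.02]. Speed limits (rad/s): [2.22, 2.22, 2.79, 3.14, 3.14, 3.14].

### API

Orientations are given as [roll, pitch, yaw] about the fixed x, y, z axes, in that order (R = Rz(yaw) Ry(pitch) Rx(roll)).
In Python, from rig import sense, optics, r, nets gives the robot as it stands. The module is installed in compiled form; this text tells all that it offers.
- The arm moves only by the tool carry_out, never from a script. Its argument "increments" is a list that holds one entry, the list of rows, each a list of 6 numbers: the shift along the tool's x, y, z normalised to -1 to 1, where 1 is 40 cm, then the turn, a rotation vector about the tool's x, y, z normalised to -1 to 1, where 1 is 60 degrees. A call has 1 to 5 rows; each row is the pose to reach, as a shift and turn from the pose commanded when the call began, along the tool's axes at that moment; what a row does not reach only later rows make up. A row lasts 1/12 s, in which the tool goes at most 41.7 mm and 7.16 degrees, less where a joint would pass 70% of its speed; a pose out of reach is approached as far as the arm can. A call with a number of a shift or a turn outside -1 to 1 is refused whole. A call with a gripper value outside its range is refused whole. "hand" is the closure, from 0 (fully open) to 1 (shut), set as the call begins (left out, the last holds). The fingers move at their own pace and stop on an object; "squeeze" is the grip in N (left out, the last holds). Time passes only in rows, so rows that repeat a pose let the fingers close. It gives the time, the measured TCP pose, the force and the opening at its end, in the units of the state.
- sense(): the state, without advancing time (a new reading comes with each control period).
- optics.grab_frame(name): name is "side" or "top" or "wrist"; returns a dict with "img" (384x512x3 uint8, red, green, blue), "range_z" (384x512 float32, mm along the optical axis (not along the pixel's ray), 0 where there is no reading), "fov_y" (degrees; the focal length in pixels is half the picture's height over the tangent of half this angle, whatever the lens; pixels are square), "cx", "cy" (the principal point, pixels), "R" (3x3) and "t" (3): a world point X has camera coordinates R X + t. Camera axes: x right, y down, z forward; pixel columns grow to the right and rows downward; lengths in mm; the calibration is good to about 2 mm. A picture is of the moment at which its call begins.
- r.sign_off(): hands the job in, once; it reports no verdict.
Trained networks look in the newest picture that a camera, given by its name, has taken for a name from the list of things; names that differ only in an ending like _2 or _b are one class to them, and where a whole thing is asked for, a point or a joint stands for the part that bears it (a point fixed in the world has none). Each returns a list of dicts, best first, with "confidence" (0 to 1); they miss things now and then, are a little off and sometimes report something else, mostly with a low value. They report only what shows in the picture. A call takes as long as a camera call. They do not tell look-alikes from the thing itself.
- nets.trace(target, camera): "mask" (384x512 bool, what is visible of it).
- nets.tip_of(target, camera): "point" ([x, y, z] in mm, in world coordinates, good to about 4 mm: a listed point, or the origin of a listed thing).
The state is a dict: "clock": time; "qpos": joint angles; "qvel": joint speeds; "joint_efforts": joint torques, N m; "eef_pos": TCP position; "tcp_rot": TCP orientation; "contact_force": force on the tool from outside, world axes, zero at the start; "wrist_torque": the same for the moment, N m; "opening": opening from 0.0 (shut) to 1.0 (fully open).
Only numpy, scipy, OpenCV 4.12 (cv2) and the standard library are available. Lean on these libraries where they do the work, as an engineer would, in place of code of your own. Each camera call takes 0.05 s, during which the arm holds its last target.

## Working session

There is one attempt and no reset: what is moved stays moved. The work goes in short steps, Python scripts to look and compute and a tool call to move; the robot and the scene stay as the last step left them, time stands still between calls to the robot, and variables do not carry over. Pictures are saved under pics/ and viewed, and the job is handed in when it is done.

Besides the shell and the picture viewer there is one more tool, called as name(argument=value, ...) on one line, values as JSON. carry_out: Moves the arm, as the interface text tells. Its arguments: {"type":"object","properties":{"increments":{"type":"array","items":{"type":"array","items":{"type":"array","items":{"type":"number","minimum":-1,"maximum":1}}}},"hand":{"type":"number"},"squeeze":{"type":"number"}},"required":["increments"]}

```bash
mkdir -p pics; ls
cat > h.py <<'E'
from rig import sense, optics, r, nets
import numpy as np, cv2
def save(n,f,scale=1.5,crop=None):
    im=f["img"][:,:,::-1]
    if crop: im=im[crop[1]:crop[3],crop[0]:crop[2]]
    s=min(780/im.shape[1],590/im.shape[0])
    cv2.imwrite(n,cv2.resize(im,None,fx=s,fy=s,interpolation=cv2.INTER_CUBIC))
def K(f):
    F=192/np.tan(np.radians(f["fov_y"])/2); return F
def cloud(f):
    F=K(f); z=f["range_z"]; v,u=np.mgrid[0:384,0:512]
    P=np.stack([(u-f["cx"])/F*z,(v-f["cy"])/F*z,z],-1)
    W=(P-f["t"])@f["R"]; W[z<=0]=np.nan
    return W
def proj(f,X):
    c=np.asarray(X)@np.array(f["R"]).T+f["t"]; F=K(f)
    return np.stack([c[...,0]/c[...,2]*F+f["cx"],c[...,1]/c[...,2]*F+f["cy"]],-1)
E
python3 - <<'E'
from h import *
for c in ["top","side","wrist"]:
    f=optics.grab_frame(c); save(f"pics/{c}0.png",f)
    print(c,f["fov_y"],np.round(f["R"],3).tolist(),np.round(f["t"]))
    for t in ["housing0","press","channel","jaw_face","trigger_pad","release_top","cab_drawer0_handle","drawer_floor","mug"]:
        try: print(t,[(np.round(d["point"]).tolist(),round(d["confidence"],2)) for d in nets.tip_of(t,c)])
        except Exception as e: print(t,e)
print(sense(), r.tip_reach)
E
```

```text
pics
top 51.563947968105786 [[0.012, -1.0, 0.017], [-0.983, -0.015, -0.185], [0.185, -0.015, -0.983]] [-135.  590. 1004.]
housing0 [([593.0, -522.0, -5.0], 0.98), ([608.0, -296.0, -3.0], 0.94), ([629.0, -153.0, -0.0], 0.85), ([473.0, -514.0, 2.0], 0.68), ([607.0, -7.0, 2.0], 0.59), ([626.0, -411.0, 1.0], 0.58)]
press [([444.0, -252.0, 2.0], 0.81)]
channel [([453.0, -124.0, 24.0], 0.63), ([608.0, -299.0, -2.0], 0.38)]
jaw_face [([460.0, -7.0, 58.0], 0.61)]
trigger_pad [([434.0, -366.0, 107.0], 0.71)]
release_top [([608.0, -10.0, 1.0], 0.56), ([442.0, -273.0, 106.0], 0.47)]
cab_drawer0_handle [([590.0, 272.0, 72.0], 0.66)]
drawer_floor [([459.0, -6.0, 55.0], 0.19)]
mug [([755.0, 4.0, -2.0], 0.59)]
side 46.11026224108164 [[-0.9, -0.436, 0.021], [-0.251, 0.477, -0.843], [0.357, -0.763, -0.538]] [483. 259. 941.]
housing0 [([628.0, -157.0, -1.0], 0.88), ([593.0, -521.0, 2.0], 0.83), ([613.0, -8.0, -2.0], 0.7), ([605.0, -290.0, 0.0], 0.7), ([468.0, -511.0, 2.0], 0.51), ([456.0, -124.0, 25.0], 0.18)]
press [([446.0, -248.0, -3.0], 0.74)]
channel [([454.0, -127.0, 26.0], 0.88)]
jaw_face [([46
[... 516 characters left out ...]
]
drawer_floor []
mug []
{'clock': 1.5, 'qpos': array([-1.17842493e+00,  3.52952334e-01,  1.63338231e+00, -1.17225486e-05,
        1.15520344e+00, -2.36919156e-03]), 'qvel': array([-0.00163769,  0.00022057, -0.0001851 , -0.00042259,  0.00273462,
        0.00109263]), 'joint_efforts': array([ 2.98783198e-04, -6.05164075e+01, -3.42436910e+01,  2.61023433e-05,
        1.20553039e-03,  2.04141514e-05]), 'eef_pos': array([ 240.37520099, -576.94156044,  253.31834008]), 'tcp_rot': array([3.14153811e+00, 1.08542054e-05, 3.94745317e-01]), 'contact_force': array([-0.51147808, -0.50517037, -0.45148147]), 'wrist_torque': array([-0.01215332, -0.00262564,  0.01119313]), 'opening': 1.0006074670194636} 22.0
```

View pics/top0.png

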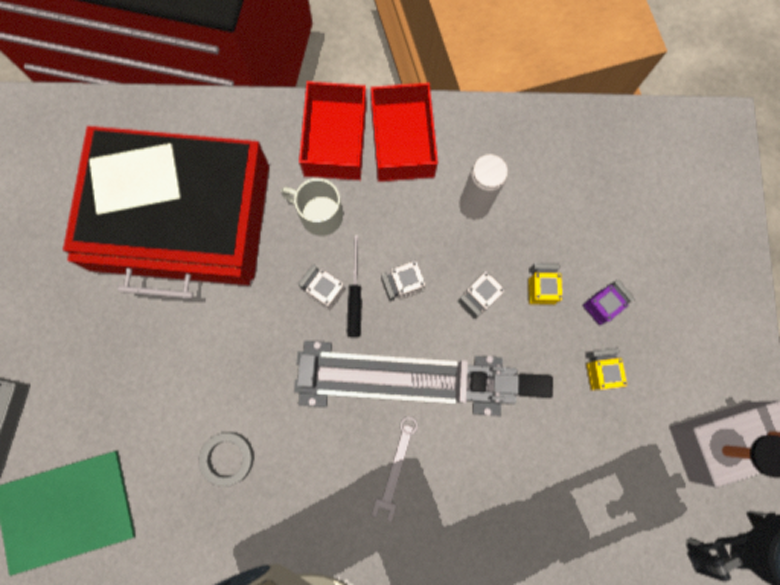

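View pics/side0.png

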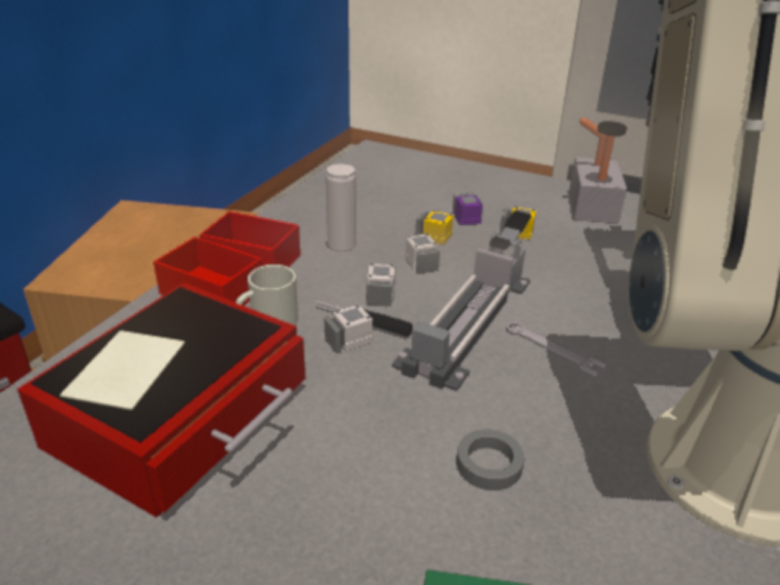

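The silver housings are at about (323,287), (407,279) and (485,292) in the top view. The yellow blocks (547,287), (607,373) and the purple one (608,302) are look-alikes, so I'm leaving those alone. I'll confirm with a crop and measure.

Run:
```python
from h import *
f=optics.grab_frame("top"); save("pics/topc.png",f,crop=(180,150,430,280))
W=cloud(f)
img=f["img"]
for c in [(608,-296),(629,-153),(607,-7)]:
    d=np.hypot(W[...,0]-c[0],W[...,1]-c[1])
    for lo,hi in [(46,56),(36,45)]:
        m=(d<55)&(W[...,2]>lo)&(W[...,2]<hi)
        p=W[m][:,:2].astype(np.float32)
        print(c,lo,len(p),np.median(W[m][:,2]),p.mean(0), cv2.minAreaRect(p))
# press
for n,(x0,x1,y0,y1,lo,hi) in dict(pad=(380,500,-420,-330,95,120),stop=(380,500,-265,-235,80,95),jaw=(380,520,-20,60,78,95),guides=(380,520,-230,-20,32,42),
   handle=(540,620,180,360,60,80),cabtop=(600,900,100,480,100,115),btn=(400,480,-300,-262,95,115)).items():
    m=(W[...,0]>x0)&(W[...,0]<x1)&(W[...,1]>y0)&(W[...,1]<y1)&(W[...,2]>lo)&(W[...,2]<hi)
    p=W[m][:,:2].astype(np.float32)
    if len(p)>3: print(n,len(p),np.median(W[m][:,2]),p.mean(0),cv2.minAreaRect(p), cv2.fitLine(p,cv2.DIST_HUBER,0,.01,.01)[:2].ravel())
```

```text
(608, -296) 46 336 49.91346063732662 [ 605.7184  -294.25375] ((600.8612060546875, -290.4911804199219), (47.656368255615234, 66.59927368164062), 45.48250198364258)
(608, -296) 36 79 42.48986935710571 [ 584.8287 -273.6944] ((584.455322265625, -273.0388488769531), (45.70380783081055, 20.198087692260742), 46.190589904785156)
(629, -153) 46 350 50.14844331131226 [ 626.2413  -154.61827] ((624.6668090820312, -149.48997497558594), (48.40810775756836, 67.71581268310547), 21.08891487121582)
(629, -153) 36 73 41.50574199204035 [ 615.5569  -133.40134] ((622.6552734375, -149.802001953125), (44.45062255859375, 68.66859436035156), 18.454038619995117)
(607, -7) 46 355 50.206433802440614 [609.5937    -8.548331] ((613.161376953125, -4.018390655517578), (66.92867279052734, 49.1968994140625), 54.74515151977539)
(607, -7) 36 74 42.477028260698006 [618.9193     7.270889] ((612.2346801757812, -2.6397438049316406), (68.03569030761719, 47.790687561035156), 57.37461853027344)
pad 386 106.9536527363362 [ 438.9805  -361.24704] ((439.2867736816406, -360.4876403808594), (60.654937744140625, 37.706905364990234), 8
[... 395 characters left out ...]

guides 427 36.11755629843875 [ 451.68155  -125.486115] ((452.3771057128906, -126.0726547241211), (211.72315979003906, 72.28369140625), 86.83670806884766) [0.3775637 0.9259836]
handle 270 74.4162317281399 [595.0865  271.02963] ((600.8827514648438, 260.99798583984375), (37.00592041015625, 157.43870544433594), 0.4189603626728058) [0.04677027 0.99890566]
cabtop 9121 111.30495263474351 [747.6678 260.8912] ((747.154541015625, 265.60137939453125), (302.60943603515625, 239.681640625), 85.79130554199219) [ 0.08233332 -0.99660486]
btn 138 105.50952085891612 [ 443.97125 -274.1684 ] ((443.0708312988281, -280.54931640625), (36.9177360534668, 52.21369552612305), 88.62437438964844) [0.9953221  0.09661186]
```

View pics/topc.png

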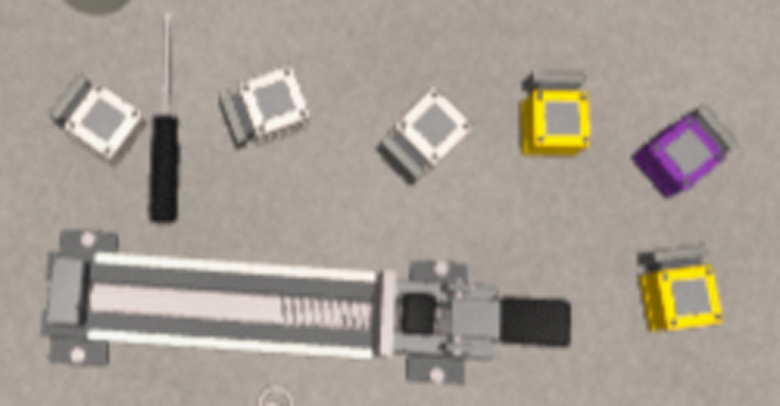

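```bash
cat >> h.py <<'E'
from scipy.spatial.transform import Rotation as Ro
def mv(*tg,start=None):
    """tg: (x,y,z,yawdeg) targets; rows from the measured pose"""
    s=sense(); p0=np.array(s["eef_pos"]); R0=Ro.from_euler("xyz",s["tcp_rot"])
    for x,y,z,yw in tg:
        R1=Ro.from_euler("xyz",[np.pi,0,np.radians(yw)])
        d=R0.inv().apply(np.array([x,y,z])-p0)/400
        w=np.degrees((R0.inv()*R1).as_rotvec())/60
        print((x,y,z,yw),[round(float(a),4) for a in np.r_[d,w]],"dist %.0f ang %.0f"%(400*np.linalg.norm(d),60*np.linalg.norm(w)))
def st():
    s=sense(); print(round(s["clock"],2),np.round(s["eef_pos"],1),np.round(np.degrees(s["tcp_rot"]),1),"F",np.round(s["contact_force"],1),"op",round(s["opening"],3))
def housing(f,c,rad=60,z0=0):
    """fit block top square: returns centre, yaw(deg, cover dir)"""
    W=cloud(f); d=np.hypot(W[...,0]-c[0],W[...,1]-c[1])
    z=W[...,2]-z0
    m=(d<rad)&(z>47.5)&(z<54); n,l,sx,_=cv2.connectedComponentsWithStats(m.astype(np.uint8),connectivity=4)
    i=1+np.argmax(sx[1:,4]); m=l==i
    p=W[m][:,:2]; 
    q=W[(d<rad)&(z>34)&(z<44.5)][:,:2]
    from scipy.optimize import minimize
    best=None
    c0=p.mean(0)
    for a0 in range(0,90,10):
        def cost(v):
            a=np.radians(v[2]); e=p-v[:2]; u=np.abs(np.c_[e@[np.cos(a),np.sin(a)],e@[-np.sin(a),np.cos(a)]])
            return np.sum(np.minimum(np.maximum(u.max(1)-24.5,0),6)**2)+1e-3*np.sum(e**2)/25
        rr=minimize(cost,[c0[0],c0[1],a0],method="Nelder-Mead")
        if best is None or rr.fun<best.fun: best=rr
    x,y,a=best.x
    sc=[]
    for k in range(4):
        b=np.radians(a+90*k); e=q-[x,y]; u=e@[np.cos(b),np.sin(b)]; v=e@[-np.sin(b),np.cos(b)]
        sc.append(np.sum((v>22)&(v<40)&(abs(u)<25)))
    k=int(np.argmax(sc)); yw=(a+90*k+180)%360-180
    return np.array([x,y]),yw,len(p),sc
E
python3 - <<'E'
from h import *
f=optics.grab_frame("top")
for c in [(606,-294),(626,-153),(610,-8)]: print(housing(f,c))
mv((603,-293,200,135.5))
E
```

```text
(array([ 607.15886252, -296.49651333]), np.float64(46.4625813896246), 275, [np.int64(60), np.int64(0), np.int64(0), np.int64(3)])
(array([ 628.12372493, -157.68484843]), np.float64(21.453863871850473), 279, [np.int64(49), np.int64(12), np.int64(1), np.int64(0)])
(array([608.36874172, -10.61415396]), np.float64(-34.38723844869003), 288, [np.int64(39), np.int64(7), np.int64(11), np.int64(1)])
(603, -293, 200, 135.5) [1.1098, -0.3065, 0.1332, 0.0, 0.0, -1.8813] dist 464 ang 113
```

carry_out(increments=[[[0.1,-0.03,0.01,0,0,-0.12],[0.2,-0.06,0.02,0,0,-0.24],[0.3,-0.08,0.04,0,0,-0.36],[0.4,-0.11,0.05,0,0,-0.48],[0.5,-0.14,0.06,0,0,-0.6]]], hand=0, squeeze=40)

```text
clock: 2.02
eef_pos: [403.8, -447.7, 229.1]
tcp_rot: [3.141, 0.0, 1.025]
contact_force: [0.5, -2.0, 0.4]
opening: 0.998
```

Run:
```python
from h import *
st(); mv((605,-296,200,136))
```

```text
2.02 [ 403.8 -447.7  229.1] [180.    0.   58.8] F [ 0.5 -2.   0.4] op 0.998
(605, -296, 200, 136) [0.5851, 0.2332, 0.0729, 0.0001, 0.0001, -1.2874] dist 254 ang 77
```

carry_out(increments=[[[0.48,0.19,0.05,0,0,-0.6],[0.48,0.19,0.05,0,0,-0.6],[0.48,0.19,0.05,0,0,-0.6],[0.48,0.19,0.05,0,0,-0.6],[0.48,0.19,0.05,0,0,-0.6]]])

```text
clock: 2.43
eef_pos: [569.5, -323.6, 209.3]
tcp_rot: [3.141, 0.0, 1.651]
contact_force: [-0.6, -1.0, -0.4]
opening: 0.996
```

Run:
```python
from h import *
st(); mv((605,-296,200,136),(606,-296,130,136))
```

```text
2.43 [ 569.5 -323.6  209.3] [180.    0.   94.6] F [-0.6 -1.  -0.4] op 0.996
(605, -296, 200, 136) [0.0616, 0.094, 0.0233, 0.0002, 0.0002, -0.69] dist 46 ang 41
(606, -296, 130, 136) [0.0614, 0.0964, 0.1983, 0.0002, 0.0002, -0.69] dist 92 ang 41
```

carry_out(increments=[[[0.061,0.096,0.03,0,0,-0.69],[0.061,0.096,0.05,0,0,-0.69],[0.061,0.096,0.1,0,0,-0.69],[0.061,0.096,0.17,0,0,-0.69],[0.061,0.096,0.17,0,0,-0.69]]])

```text
clock: 2.85
eef_pos: [602.2, -296.2, 136.1]
tcp_rot: [-3.139, -0.006, 2.277]
contact_force: [-1.5, 0.2, 0.6]
opening: 0.999
```

carry_out(increments=[[[0,0,0,0,0,-0.1],[0,0,0,0,0,-0.1]]])

```text
clock: 3.02
eef_pos: [604.3, -297.8, 140.6]
tcp_rot: [-3.141, -0.001, 2.379]
contact_force: [-0.1, -0.7, 0.4]
opening: 1.001
```

Run:
```python
from h import *
st()
f=optics.grab_frame("wrist"); save("pics/w1.png",f)
print(housing(f,(606,-296)))
f=optics.grab_frame("top"); print(housing(f,(606,-296)))
```

```text
3.02 [ 604.3 -297.8  140.6] [-1.800e+02 -1.000e-01  1.363e+02] F [-0.1 -0.7  0.4] op 1.001
(array([ 607.39674051, -299.23872944]), np.float64(44.86207341405242), 3578, [np.int64(557), np.int64(6), np.int64(0), np.int64(5)])Traceback (most recent call last):
  File "<stdin>", line 5, in <module>
  File "h.py", line 34, in housing
    i=1+np.argmax(sx[1:,4]); m=l==i
        ~~~~~~~~~^^^^^^^^^^
    return _wrapfunc(a, 'argmax', axis=axis, out=out, **kwds)
    return bound(*args, **kwds)
ValueError: attempt to get argmax of an empty sequence
```

View pics/w1.png

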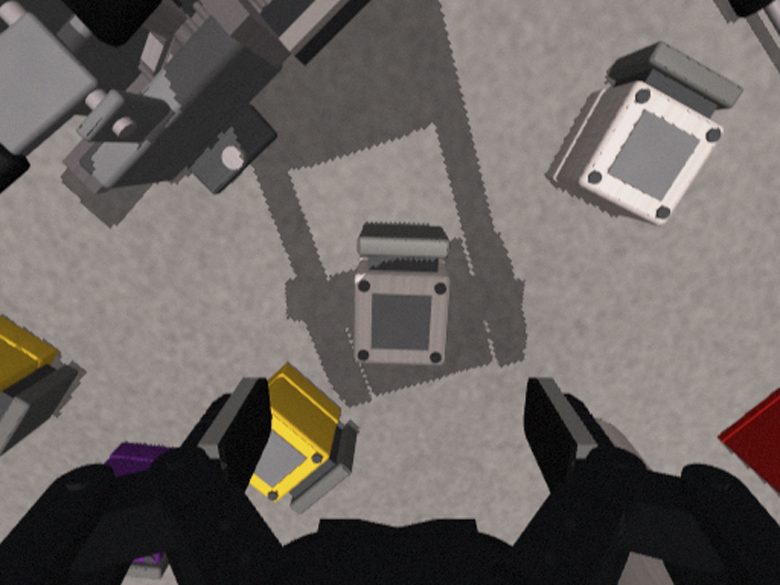

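Wrist view: the grey target is centred at (402,320) with its cover pointing up, and the nearest yellow block at (300,440) is clear of the fingers. Descending.

Run:
```python
from h import *
mv((607,-298.3,90,135.3),(607,-298.3,38,135.3))
```

```text
(607, -298.3, 90, 135.3) [-0.0047, 0.0038, 0.1287, 0.0001, 0.0002, 0.0089] dist 52 ang 1
(607, -298.3, 38, 135.3) [-0.0046, 0.0038, 0.2587, 0.0001, 0.0002, 0.0089] dist 104 ang 1
```

carry_out(increments=[[[-0.005,0.004,0.08,0,0,0.01],[-0.005,0.004,0.16,0,0,0.01],[-0.005,0.004,0.22,0,0,0.01],[-0.005,0.004,0.257,0,0,0.01],[-0.005,0.004,0.257,0,0,0.01]]])

```text
clock: 3.53
eef_pos: [605.1, -297.4, 35.5]
tcp_rot: [-3.14, -0.005, 2.362]
contact_force: [0.1, 0.7, 0.4]
opening: 1.001
```

carry_out(increments=[[[0,0,0,0,0,0],[0,0,0,0,0,0],[0,0,0,0,0,0],[0,0,0,0,0,0],[0,0,0,0,0,0]]], hand=1, squeeze=50)

```text
clock: 3.95
eef_pos: [608.4, -299.0, 40.8]
tcp_rot: [3.14, 0.003, 2.364]
contact_force: [0.4, -0.4, 7.8]
opening: 0.568
```

carry_out(increments=[[[0,0,0,0,0,0],[0,0,-0.05,0,0,0],[0,0,-0.12,0,0,0],[0,0,-0.2,0,0,0],[0,0,-0.25,0,0,0]]])

```text
clock: 4.37
eef_pos: [607.9, -298.7, 142.1]
tcp_rot: [3.141, 0.003, 2.364]
contact_force: [0.9, -0.4, -1.4]
opening: 0.566
```

Run:
```python
from h import *
st()
f=optics.grab_frame("wrist"); save("pics/w2.png",f)
o=np.array([445.6,-244.5]); py=np.array([.055,.9985])
for y in (33+6,): print(o+py*(y-5))
x,y=o+py*34
mv((x,y,150,86.85),(x,y,100,86.85))
```

```text
4.37 [ 607.9 -298.7  142.1] [179.9   0.2 135.4] F [ 0.9 -0.4 -1.4] op 0.566
[ 447.47  -210.551]
(np.float64(447.47), np.float64(-210.551), 150, 86.85) [0.445, -0.1259, -0.0141, 0.0055, 0.006, 0.8098] dist 185 ang 49
(np.float64(447.47), np.float64(-210.551), 100, 86.85) [0.4459, -0.1262, 0.1109, 0.0055, 0.006, 0.8098] dist 191 ang 49
```

View pics/w2.png

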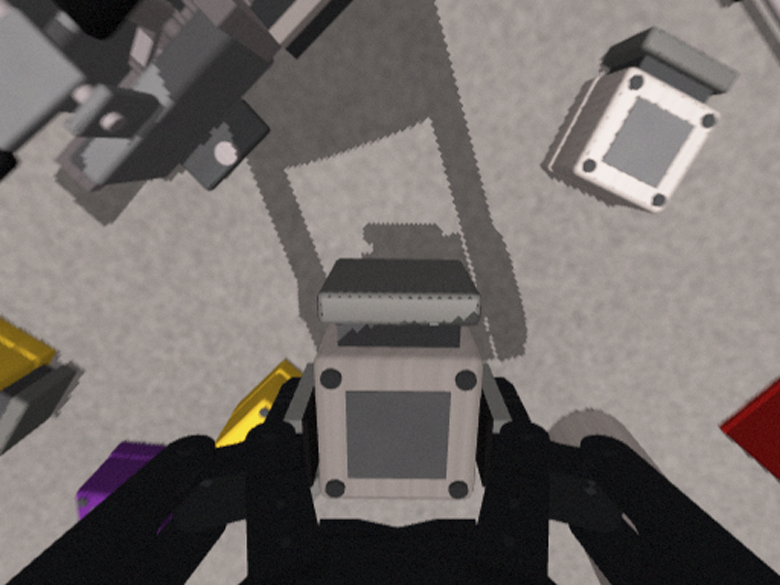

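carry_out(increments=[[[0.03,0,-0.04,0.005,0.006,0.12],[0.15,-0.04,-0.04,0.005,0.006,0.24],[0.25,-0.07,-0.04,0.005,0.006,0.36],[0.35,-0.1,-0.04,0.005,0.006,0.48],[0.44,-0.125,-0.03,0.005,0.006,0.6]]])

```text
clock: 4.83
eef_pos: [449.3, -212.1, 151.6]
tcp_rot: [-3.136, -0.003, 1.733]
contact_force: [0.4, 0.4, -1.8]
opening: 0.565
```

Run:
```python
from h import *
st()
mv((447.5,-210.5,130,86.85))
```

```text
4.83 [ 449.3 -212.1  151.6] [-179.7   -0.2   99.3] F [ 0.4  0.4 -1.8] op 0.565
(447.5, -210.5, 130, 86.85) [0.0045, -0.0035, 0.054, -0.0057, -0.0026, 0.2072] dist 22 ang 12
```

carry_out(increments=[[[0,-0.004,0.02,0,0,0.12],[0,-0.004,0.03,0,0,0.205],[0,-0.004,0.03,0,0,0.205],[0,-0.004,0.03,0,0,0.205]]])

```text
clock: 5.17
eef_pos: [449.4, -213.1, 139.4]
tcp_rot: [-3.135, -0.003, 1.528]
contact_force: [-0.2, -0.5, -1.4]
opening: 0.565
```

Run:
```python
from h import *
st()
f=optics.grab_frame("top"); save("pics/t2.png",f,crop=(180,150,430,280))
f=optics.grab_frame("wrist"); save("pics/w3.png",f); 
s=sense(); print(housing(f,(448,-211),z0=s["eef_pos"][2]-40.8))
mv((447.5,-210.5,69,86.85))
```

```text
5.17 [ 449.4 -213.1  139.4] [-1.796e+02 -1.000e-01  8.750e+01] F [-0.2 -0.5 -1.4] op 0.565
(array([ 449.25838572, -213.22366433]), np.float64(-6.240580086949308), 10294, [np.int64(1613), np.int64(284), np.int64(0), np.int64(232)])
(447.5, -210.5, 69, 86.85) [0.0063, -0.0048, 0.1761, -0.0064, -0.0023, 0.0111] dist 71 ang 1
```

View pics/w3.png

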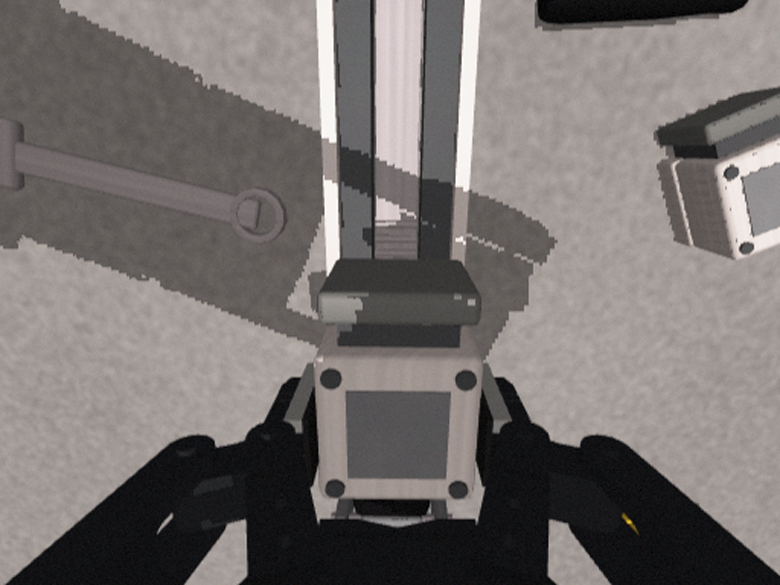

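View pics/t2.png

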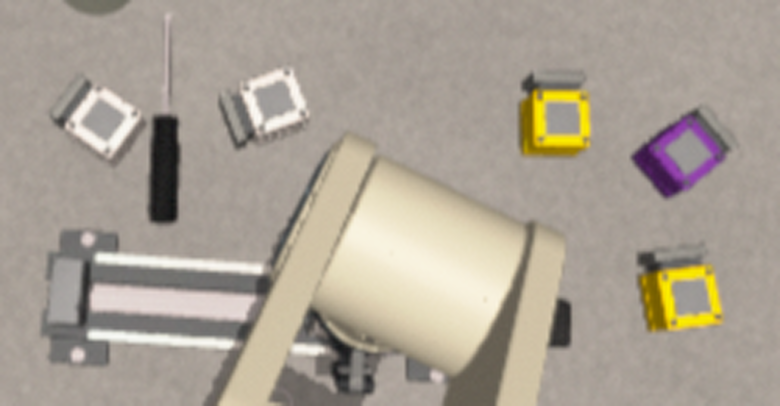

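```bash
cat >> h.py <<'E'
def chan(f):
    W=cloud(f); m=(W[...,2]>33)&(W[...,2]<40)&(W[...,0]>390)&(W[...,0]<510)&(W[...,1]>-230)&(W[...,1]<-20)
    p=W[m]; 
    for a in range(-220,-20,20):
        q=p[(p[:,1]>a)&(p[:,1]<a+20)]
        if len(q)>20:
            mid=(q[:,0].min()+q[:,0].max())/2; L=q[q[:,0]<mid,0]; U=q[q[:,0]>mid,0]
            if len(L)>5 and len(U)>5: print(a+10,"lo",round(np.median(L),1),"hi",round(np.median(U),1),"mid",round((np.median(L)+np.median(U))/2,1),"model",round(445.6+.055*(a+10+244.5),1),len(q))
E
python3 - <<'E'
from h import *
f=optics.grab_frame("wrist"); chan(f)
E
```

```text
-190 lo 415.3 hi 481.9 mid 448.6 model 448.6 225
-170 lo 417.4 hi 482.0 mid 449.7 model 449.7 492
-150 lo 418.5 hi 483.4 mid 450.9 model 450.8 529
-130 lo 419.6 hi 484.2 mid 451.9 model 451.9 578
-110 lo 420.6 hi 485.4 mid 453.0 model 453.0 637
-90 lo 421.7 hi 486.6 mid 454.1 model 454.1 693
-70 lo 422.6 hi 487.2 mid 454.9 model 455.2 327
```

carry_out(increments=[[[0.006,-0.005,0.04,-0.006,-0.002,0.01],[0.006,-0.005,0.1,-0.006,-0.002,0.01],[0.006,-0.005,0.12,-0.006,-0.002,0.01],[0.006,-0.005,0.12,-0.006,-0.002,0.01],[0.006,-0.005,0.12,-0.006,-0.002,0.01]]])

```text
clock: 5.73
eef_pos: [447.0, -210.4, 91.1]
tcp_rot: [-3.139, -0.001, 1.515]
contact_force: [0.3, -0.5, -2.6]
opening: 0.567
```

Run:
```python
from h import *
st()
mv((447.5,-210.5,68,86.85))
```

```text
5.73 [ 447.  -210.4   91.1] [-1.799e+02 -1.000e-01  8.680e+01] F [ 0.3 -0.5 -2.6] op 0.567
(447.5, -210.5, 68, 86.85) [-0.0002, 0.0014, 0.0576, -0.0021, -0.0009, -0.0009] dist 23 ang 0
```

carry_out(increments=[[[0,0.001,0.02,0,0,0],[0,0.001,0.04,0,0,0],[0,0.001,0.055,0,0,0],[0,0.001,0.058,0,0,0],[0,0.001,0.058,0,0,0]]])

```text
clock: 6.15
eef_pos: [447.0, -210.2, 67.4]
tcp_rot: [-3.139, -0.001, 1.514]
contact_force: [0.6, 0.0, -2.0]
opening: 0.57
```

Run:
```python
from h import *
st()
```

```text
6.15 [ 447.  -210.2   67.4] [-1.799e+02 -1.000e-01  8.680e+01] F [ 0.6  0.  -2. ] op 0.57
```

carry_out(increments=[[[0,0,0.003,0,0,0],[0,0,0.003,0,0,0]]])

```text
clock: 6.32
eef_pos: [447.4, -210.4, 66.9]
tcp_rot: [-3.141, -0.001, 1.514]
contact_force: [0.3, -0.4, -3.2]
opening: 0.567
```

carry_out(increments=[[[0,0,0,0,0,0],[0,0,0,0,0,0],[0,0,0,0,0,0],[0,0,0,0,0,0]]], hand=0)

```text
clock: 6.65
eef_pos: [447.4, -210.4, 66.8]
tcp_rot: [-3.141, -0.0, 1.514]
contact_force: [-1.0, -0.4, 0.1]
opening: 1.002
```

carry_out(increments=[[[0,0,-0.05,0,0,0],[0,0,-0.1,0,0,0],[0,0,-0.2,0,0,0],[0,0,-0.3,0,0,0],[0,0,-0.3,0,0,0]]])

```text
clock: 7.07
eef_pos: [450.9, -212.1, 193.4]
tcp_rot: [3.133, 0.003, 1.514]
contact_force: [1.9, -1.2, 0.9]
opening: 1.001
```

Run:
```python
from h import *
st()
f=optics.grab_frame("wrist"); save("pics/w4.png",f)
print(housing(f,(447,-210),z0=26))
f=optics.grab_frame("top");save("pics/t3.png",f,crop=(180,150,430,280))
print(housing(f,(628,-157)),housing(f,(608,-10)))
mv((626,-156,160,111))
```

```text
7.07 [ 450.9 -212.1  193.4] [179.5   0.2  86.8] F [ 1.9 -1.2  0.9] op 1.001
(array([ 447.16391713, -210.38704404]), np.float64(-3.8035571437003455), 2979, [np.int64(4), np.int64(257), np.int64(5), np.int64(465)])
(array([ 628.02896072, -157.62026611]), np.float64(22.109414818315372), 284, [np.int64(8), np.int64(0), np.int64(1), np.int64(53)]) (array([607.80555389, -10.56466933]), np.float64(-33.68843297190847), 291, [np.int64(5), np.int64(12), np.int64(0), np.int64(46)])
(626, -156, 160, 111) [0.1624, 0.4352, 0.072, 0.0022, 0.0014, -0.4041] dist 188 ang 24
```

View pics/w4.png

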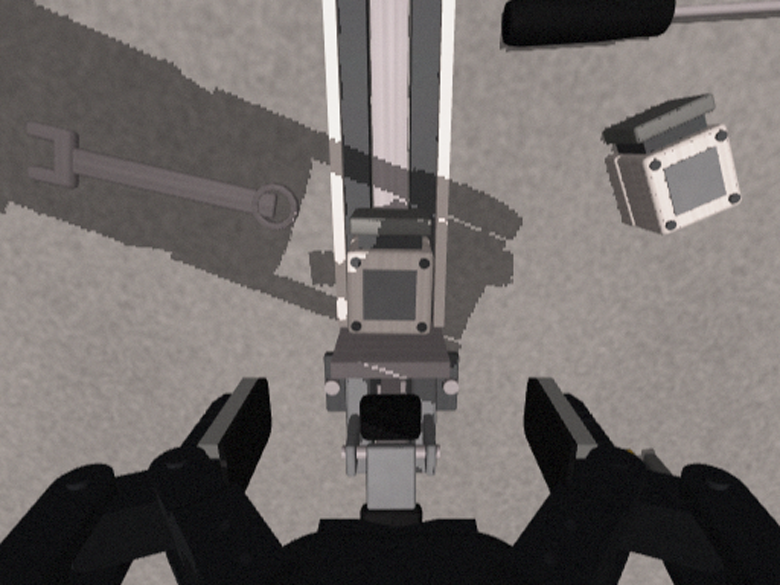

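Housing A stands in the channel against the stop side, at (390,290). Next is B.

carry_out(increments=[[[0.03,0.08,0.01,0,0,-0.11],[0.07,0.18,0.02,0,0,-0.22],[0.11,0.28,0.03,0,0,-0.33],[0.15,0.38,0.06,0,0,-0.4],[0.162,0.435,0.09,0,0,-0.404]]])

```text
clock: 7.58
eef_pos: [627.4, -153.9, 149.1]
tcp_rot: [-3.141, -0.001, 1.943]
contact_force: [0.5, -0.0, 0.7]
opening: 1.0
```

carry_out(increments=[[[0,0,0,0,0,0],[0,0,0,0,0,0]]])

```text
clock: 7.75
eef_pos: [624.1, -154.6, 147.2]
tcp_rot: [-3.137, -0.004, 1.939]
contact_force: [-0.2, -0.2, -0.3]
opening: 1.001
```

Run:
```python
from h import *
st()
f=optics.grab_frame("wrist"); save("pics/w5.png",f)
h=housing(f,(628,-157.6)); print(h)
mv((*h[0],39.5,112))
```

```text
7.75 [ 624.1 -154.6  147.2] [-179.7   -0.2  111.1] F [-0.2 -0.2 -0.3] op 1.001
(array([ 627.86146063, -159.65087052]), np.float64(20.80105328385207), 3328, [np.int64(7), np.int64(0), np.int64(4), np.int64(513)])
(np.float64(627.8614606278472), np.float64(-159.650870517253), 39.5, 112) [-0.0157, 0.0076, 0.2714, -0.0044, -0.0033, -0.0163] dist 109 ang 1
```

View pics/w5.png

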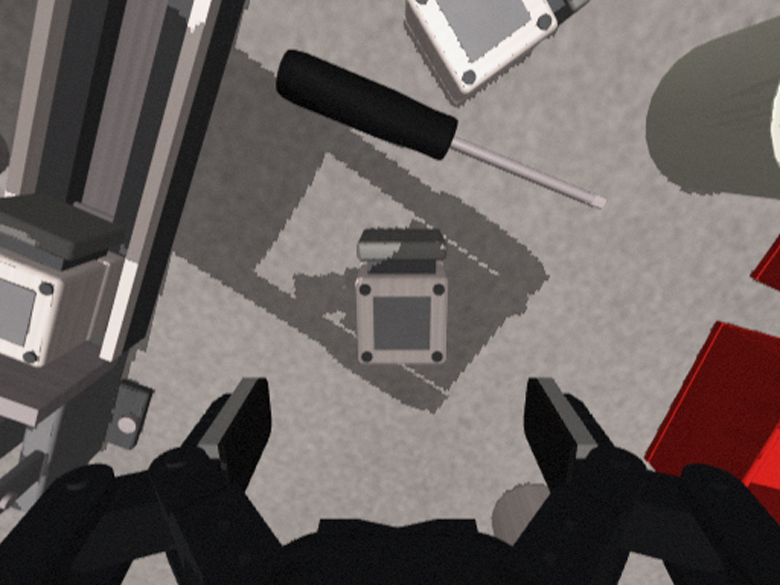

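B is centred at (402,320), with its cover up and the fingers clear of the screwdriver.

carry_out(increments=[[[-0.015,0.007,0.08,0,0,0],[-0.015,0.007,0.16,0,0,0],[-0.015,0.007,0.22,0,0,0],[-0.015,0.007,0.268,0,0,0],[-0.015,0.007,0.268,0,0,0]]])

```text
clock: 8.22
eef_pos: [625.2, -160.0, 39.4]
tcp_rot: [-3.135, -0.005, 1.936]
contact_force: [-1.4, 0.1, 0.0]
opening: 0.996
```

carry_out(increments=[[[0,0,0,0,0,0],[0,0,0,0,0,0],[0,0,0,0,0,0],[0,0,0,0,0,0],[0,0,0,0,0,0]]], hand=1)

```text
clock: 8.63
eef_pos: [630.4, -160.6, 45.4]
tcp_rot: [3.14, 0.001, 1.937]
contact_force: [-1.7, -1.7, 6.8]
opening: 0.564
```

carry_out(increments=[[[0,0,0,0,0,0],[0,0,-0.05,0,0,0],[0,0,-0.12,0,0,0],[0,0,-0.2,0,0,0],[0,0,-0.26,0,0,0]]])

```text
clock: 9.05
eef_pos: [630.0, -160.3, 150.2]
tcp_rot: [3.141, 0.0, 1.937]
contact_force: [0.4, -1.2, -1.6]
opening: 0.565
```

Run:
```python
from h import *
st()
# slot1 origin y = 39+74 => grip at 108
o=np.array([445.6,-244.5]); py=np.array([.055,.9985])
x,y=o+py*108
mv((x,y,150,86.85))
f=optics.grab_frame("wrist"); s=sense(); 
print(housing(f,s["eef_pos"][:2],z0=s["eef_pos"][2]-40))
```

```text
9.05 [ 630.  -160.3  150.2] [180.   0. 111.] F [ 0.4 -1.2 -1.6] op 0.565
(np.float64(451.54), np.float64(-136.66199999999998), 150, 86.85) [0.215, -0.3954, 0.0002, 0.0008, -0.0, 0.4024] dist 180 ang 24
(array([ 651.95251313, -147.23040904]), np.float64(90.00003125000029), 458, [np.int64(485), np.int64(3412), np.int64(1076), np.int64(0)])
```

carry_out(increments=[[[0.04,-0.08,0,0,0,0.11],[0.09,-0.17,0,0,0,0.22],[0.14,-0.26,0,0,0,0.33],[0.19,-0.35,0,0,0,0.4],[0.215,-0.395,0,0,0,0.402]]])

```text
clock: 9.52
eef_pos: [445.8, -135.3, 147.2]
tcp_rot: [-3.137, -0.001, 1.511]
contact_force: [-0.8, 0.2, -2.2]
opening: 0.564
```

carry_out(increments=[[[0,0,0,0,0,0],[0,0,0.02,0,0,0],[0,0,0.02,0,0,0]]])

```text
clock: 9.77
eef_pos: [452.1, -136.7, 139.2]
tcp_rot: [3.141, -0.0, 1.516]
contact_force: [-1.6, -0.0, -2.3]
opening: 0.564
```

Run:
```python
from h import *
st()
f=optics.grab_frame("wrist"); s=sense(); 
print(housing(f,s["eef_pos"][:2],z0=s["eef_pos"][2]-45.4)); chan(f); W=cloud(f); print(np.nanmedian(W[275:295,255:275,2]))
mv((451.5,-136.7,100,86.85),(451.5,-136.7,72,86.85))
```

```text
9.77 [ 452.1 -136.7  139.2] [180.   -0.   86.9] F [-1.6 -0.  -2.3] op 0.564
(array([ 452.04922984, -135.88390506]), np.float64(-1.77775426778814), 9785, [np.int64(1528), np.int64(228), np.int64(0), np.int64(244)])
-110 lo 420.0 hi 486.1 mid 453.1 model 453.0 255
-90 lo 421.8 hi 486.6 mid 454.2 model 454.1 494
-70 lo 422.8 hi 487.7 mid 455.3 model 455.2 542
-50 lo 424.0 hi 488.7 mid 456.4 model 456.3 595
-30 lo 425.0 hi 489.6 mid 457.3 model 457.4 651
144.5203198874571
(451.5, -136.7, 100, 86.85) [-0.0001, -0.0019, 0.0983, -0.0003, -0.0004, 0.0007] dist 39 ang 0
(451.5, -136.7, 72, 86.85) [-0.0001, -0.0018, 0.1683, -0.0003, -0.0004, 0.0007] dist 67 ang 0
```

carry_out(increments=[[[0,-0.002,0.05,0,0,0],[0,-0.002,0.1,0,0,0],[0,-0.002,0.14,0,0,0],[0,-0.002,0.165,0,0,0],[0,-0.002,0.168,0,0,0]]])

```text
clock: 10.23
eef_pos: [450.8, -136.4, 71.0]
tcp_rot: [-3.139, -0.001, 1.517]
contact_force: [-0.5, -0.4, -0.9]
opening: 0.561
```

carry_out(increments=[[[0,0,0,0,0,0],[0,0,0,0,0,0]]])

```text
clock: 10.4
eef_pos: [451.1, -136.5, 72.3]
tcp_rot: [-3.141, -0.001, 1.516]
contact_force: [0.3, 0.3, -1.1]
opening: 0.56
```

carry_out(increments=[[[0,0,0.003,0,0,0],[0,0,0.003,0,0,0]]])

```text
clock: 10.57
eef_pos: [450.7, -136.5, 71.3]
tcp_rot: [-3.141, -0.0, 1.516]
contact_force: [0.3, -0.2, -2.6]
opening: 0.561
```

carry_out(increments=[[[0,0,0,0,0,0],[0,0,0,0,0,0],[0,0,0,0,0,0],[0,0,0,0,0,0]]], hand=0)

```text
clock: 10.9
eef_pos: [450.5, -136.5, 71.3]
tcp_rot: [-3.141, -0.0, 1.516]
contact_force: [-1.1, 0.1, -0.2]
opening: 0.999
```

carry_out(increments=[[[0,0,-0.05,0,0,0],[0,0,-0.1,0,0,0],[0,0,-0.2,0,0,0],[0,0,-0.28,0,0,0],[0,0,-0.28,0,0,0]]])

```text
clock: 11.32
eef_pos: [453.7, -137.5, 188.8]
tcp_rot: [3.134, 0.002, 1.516]
contact_force: [1.8, -0.1, 1.7]
opening: 0.997
```

Run:
```python
from h import *
st()
f=optics.grab_frame("wrist"); save("pics/w6.png",f)
print(housing(f,(451,-136),z0=26,rad=40))
f=optics.grab_frame("top");save("pics/t3.png",f,crop=(180,150,430,280))
print(housing(f,(608,-10)))
mv((608,-12.5,150,56))
```

```text
11.32 [ 453.7 -137.5  188.8] [1.796e+02 1.000e-01 8.690e+01] F [ 1.8 -0.1  1.7] op 0.997
(array([ 450.59440462, -135.3710506 ]), np.float64(-3.4293818143585213), 3086, [np.int64(4), np.int64(252), np.int64(3), np.int64(464)])
(array([608.48107514, -10.86016869]), np.float64(-33.425389890346025), 285, [np.int64(10), np.int64(14), np.int64(0), np.int64(40)])
(608, -12.5, 150, 56) [0.3315, 0.374, 0.0869, 0.002, -0.0003, 0.5146] dist 203 ang 31
```

View pics/w6.png

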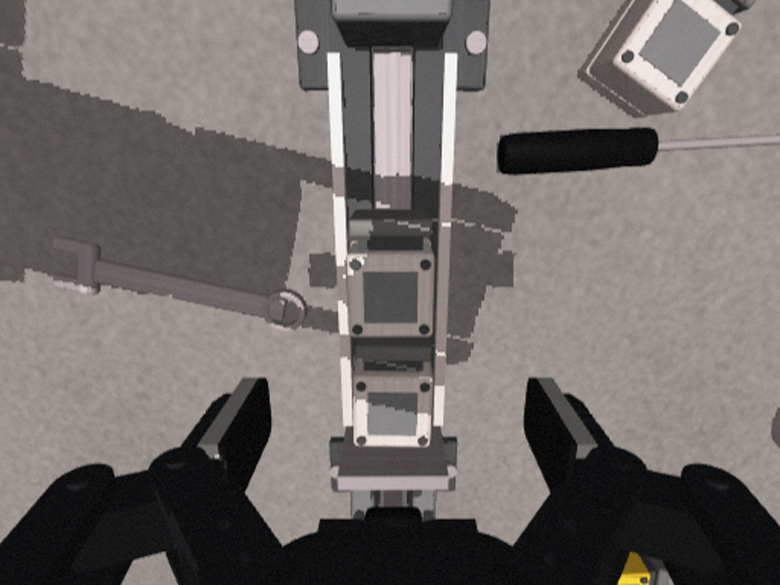

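Two housings now stand in the row, at (390,290) and (390,410). Next is C, keeping clear of the mug near (755,4).

carry_out(increments=[[[0.06,0.07,0.01,0,0,0.11],[0.13,0.15,0.02,0,0,0.22],[0.2,0.23,0.03,0,0,0.33],[0.28,0.32,0.05,0,0,0.44],[0.331,0.374,0.09,0,0,0.515]]])

```text
clock: 11.83
eef_pos: [608.5, -11.4, 147.0]
tcp_rot: [-3.141, -0.001, 0.971]
contact_force: [0.6, -0.2, 0.8]
opening: 0.994
```

carry_out(increments=[[[0,0,0,0,0,0],[0,0,0,0,0,0]]])

```text
clock: 12.0
eef_pos: [605.6, -11.5, 144.1]
tcp_rot: [-3.136, 0.003, 0.98]
contact_force: [-0.2, 0.6, 1.1]
opening: 1.002
```

Run:
```python
from h import *
st()
f=optics.grab_frame("wrist"); save("pics/w7.png",f)
h=housing(f,(608,-11)); print(h)
mv((*h[0],42,90+h[1]))
```

```text
12.0 [605.6 -11.5 144.1] [-179.7    0.2   56.1] F [-0.2  0.6  1.1] op 1.002
(array([609.05249219, -12.84894864]), np.float64(-34.139103415944646), 3534, [np.int64(6), np.int64(0), np.int64(5), np.int64(545)])
(np.float64(609.0524921924259), np.float64(-12.84894864182082), 42, np.float64(55.860896584055354)) [0.0056, 0.0102, 0.2575, -0.0047, 0.0025, 0.004] dist 103 ang 0
```

View pics/w7.png

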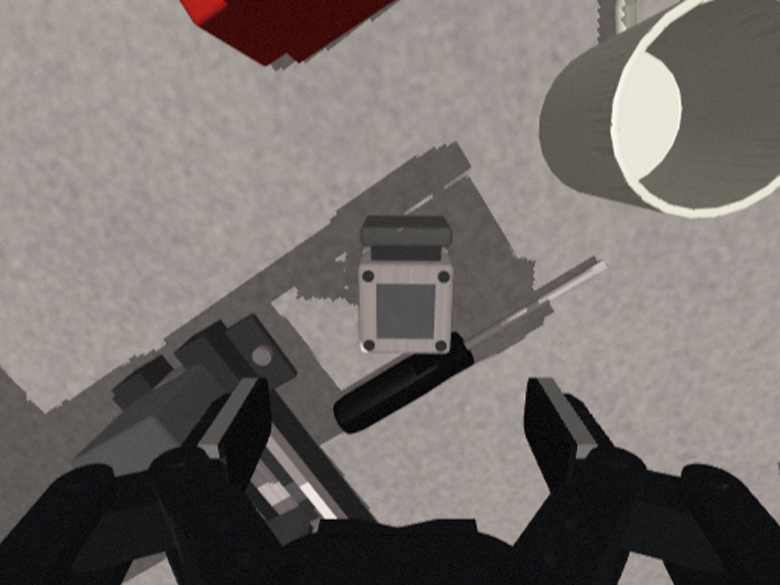

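C is centred at (406,308). The screwdriver lies close behind it, so I'll go in with the fingers partly closed.

carry_out(increments=[[[0.006,0.01,0.08,0,0,0],[0.006,0.01,0.16,0,0,0],[0.006,0.01,0.22,0,0,0],[0.006,0.01,0.255,0,0,0],[0.006,0.01,0.255,0,0,0]]], hand=0.15)

```text
clock: 12.47
eef_pos: [607.3, -14.2, 42.3]
tcp_rot: [-3.135, 0.004, 0.977]
contact_force: [-0.8, 0.4, 0.9]
opening: 0.846
```

carry_out(increments=[[[0,0,0,0,0,0],[0,0,0,0,0,0],[0,0,0,0,0,0],[0,0,0,0,0,0],[0,0,0,0,0,0]]], hand=1)

```text
clock: 12.88
eef_pos: [611.6, -13.4, 46.8]
tcp_rot: [3.141, -0.001, 0.977]
contact_force: [-0.6, -1.2, 8.4]
opening: 0.563
```

carry_out(increments=[[[0,0,0,0,0,0],[0,0,-0.05,0,0,0],[0,0,-0.12,0,0,0],[0,0,-0.2,0,0,0],[0,0,-0.28,0,0,0]]])

```text
clock: 13.3
eef_pos: [610.4, -13.1, 158.4]
tcp_rot: [-3.139, 0.001, 0.977]
contact_force: [1.6, -0.2, -3.2]
opening: 0.561
```

Run:
```python
from h import *
st()
o=np.array([445.6,-244.5]); py=np.array([.055,.9985])
x,y=o+py*182
mv((x,y,155,86.85))
f=optics.grab_frame("wrist"); save("pics/w8.png",f)
```

```text
13.3 [610.4 -13.1 158.4] [-179.9    0.    56. ] F [ 1.6 -0.2 -3.2] op 0.561
(np.float64(455.61), np.float64(-62.772999999999996), 155, 86.85) [-0.3194, -0.2513, 0.0094, -0.0024, 0.0, -0.5144] dist 163 ang 31
```

carry_out(increments=[[[-0.06,-0.05,0,0,0,-0.11],[-0.13,-0.1,0,0,0,-0.22],[-0.2,-0.16,0,0,0,-0.33],[-0.27,-0.21,0,0,0,-0.44],[-0.319,-0.251,0.01,0,0,-0.514]]])

```text
clock: 13.77
eef_pos: [453.8, -63.2, 153.8]
tcp_rot: [-3.14, -0.0, 1.522]
contact_force: [-0.1, 0.5, -2.8]
opening: 0.559
```

carry_out(increments=[[[0,0,0,0,0,0],[0,0,0.02,0,0,0],[0,0,0.02,0,0,0]]])

```text
clock: 14.02
eef_pos: [456.9, -62.8, 144.9]
tcp_rot: [-3.141, -0.001, 1.514]
contact_force: [-0.8, -0.2, -2.7]
opening: 0.562
```

Run:
```python
from h import *
st()
f=optics.grab_frame("wrist"); s=sense(); save("pics/w8.png",f)
W=cloud(f); zt=np.nanmedian(W[275:295,255:275,2]); off=s["eef_pos"][2]-(zt-50); print("off",off)
print(housing(f,s["eef_pos"][:2],z0=zt-50)); chan(f)
mv((455.6,-62.8,27.5+off,86.85))
```

```text
14.02 [456.9 -62.8 144.9] [-180.    -0.    86.7] F [-0.8 -0.2 -2.7] op 0.562
off 46.50798330989892
(array([456.18642115, -62.62484918]), np.float64(-6.661438927557583), 9394, [np.int64(251), np.int64(0), np.int64(217), np.int64(1667)])
-210 lo 415.5 hi 479.9 mid 447.7 model 447.5 148
-190 lo 415.8 hi 481.0 mid 448.4 model 448.6 159
-30 lo 424.8 hi 490.1 mid 457.4 model 457.4 416
(455.6, -62.8, np.float64(74.00798330989892), 86.85) [-0.0007, -0.0038, 0.1779, -0.0008, -0.0006, -0.0014] dist 71 ang 0
```

View pics/w8.png

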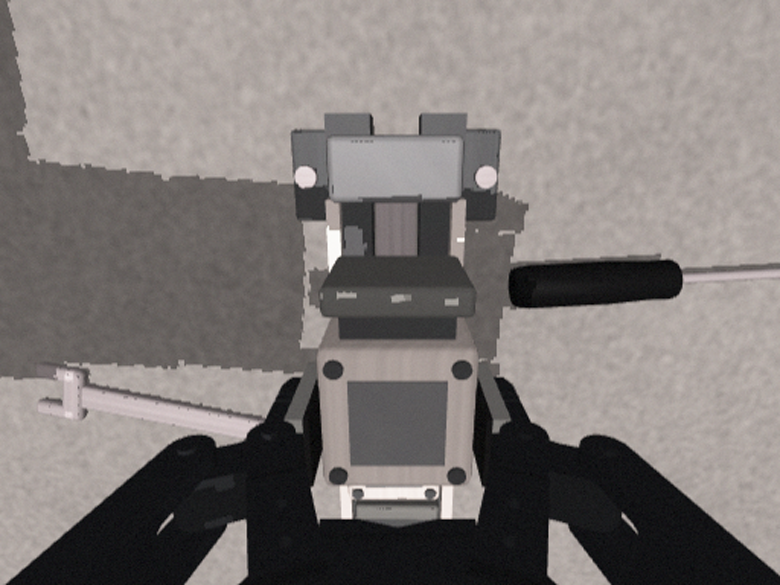

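carry_out(increments=[[[-0.001,-0.004,0.05,0,0,0],[-0.001,-0.004,0.1,0,0,0],[-0.001,-0.004,0.15,0,0,0],[-0.001,-0.004,0.175,0,0,0],[-0.001,-0.004,0.178,0,0,0]]])

```text
clock: 14.48
eef_pos: [454.9, -62.7, 72.9]
tcp_rot: [-3.138, -0.001, 1.515]
contact_force: [0.3, 0.6, -2.1]
opening: 0.565
```

carry_out(increments=[[[0,0,0,0,0,0],[0,0,0.003,0,0,0],[0,0,0.003,0,0,0]]])

```text
clock: 14.73
eef_pos: [455.3, -63.0, 73.4]
tcp_rot: [-3.141, -0.001, 1.515]
contact_force: [-0.1, -0.4, -3.0]
opening: 0.559
```

carry_out(increments=[[[0,0,0.002,0,0,0],[0,0,0.002,0,0,0]]])

```text
clock: 14.9
eef_pos: [455.2, -63.1, 72.8]
tcp_rot: [-3.141, -0.001, 1.515]
contact_force: [0.0, 0.2, -1.1]
opening: 0.563
```

carry_out(increments=[[[0,0,0,0,0,0],[0,0,0,0,0,0],[0,0,0,0,0,0],[0,0,0,0,0,0]]], hand=0)

```text
clock: 15.23
eef_pos: [454.8, -63.1, 72.5]
tcp_rot: [-3.141, -0.001, 1.515]
contact_force: [-0.4, 1.1, -0.5]
opening: 1.001
```

carry_out(increments=[[[0,0,-0.05,0,0,0],[0,0,-0.1,0,0,0],[0,0,-0.2,0,0,0],[0,0,-0.3,0,0,0],[0,0,-0.3,0,0,0]]])

```text
clock: 15.65
eef_pos: [458.5, -63.7, 198.8]
tcp_rot: [3.133, 0.0, 1.515]
contact_force: [1.2, -0.7, 0.3]
opening: 0.996
```

Run:
```python
from h import *
st()
f=optics.grab_frame("wrist"); save("pics/w9.png",f)
for c in [(455,-63),(451,-136),(447,-210)]:
  try: print(housing(f,c,z0=26,rad=35))
  except Exception as e: print(e)
for cam in("side","top"):
  f=optics.grab_frame(cam); save(f"pics/{cam}5.png",f)
o=np.array([445.6,-244.5]); py=np.array([.055,.9985])
print("pad",[np.round(d["point"]) for d in nets.tip_of("trigger_pad","side")],[np.round(d["point"]) for d in nets.tip_of("trigger_pad","top")])
mv((439.5,-363,190,86.85))
```

```text
15.65 [458.5 -63.7 198.8] [179.5   0.   86.8] F [ 1.2 -0.7  0.3] op 0.996
(array([455.16568688, -63.01169732]), np.float64(-2.7760961376564524), 2837, [np.int64(399), np.int64(4), np.int64(145), np.int64(4)])
(array([ 450.58521067, -135.44276147]), np.float64(-3.3392062706975594), 2242, [np.int64(10), np.int64(105), np.int64(11), np.int64(354)])
(array([ 447.72973647, -209.08011051]), np.float64(-6.3760343511288795), 1686, [np.int64(285), np.int64(23), np.int64(0), np.int64(5)])
pad [array([ 439., -365.,  106.]), array([760.,   2.,   0.])] [array([ 436., -365.,  107.])]
(439.5, -363, 190, 86.85) [-0.7509, 0.0057, 0.0024, -0.0032, -0.0008, -0.0006] dist 300 ang 0
```

View pics/w9.png

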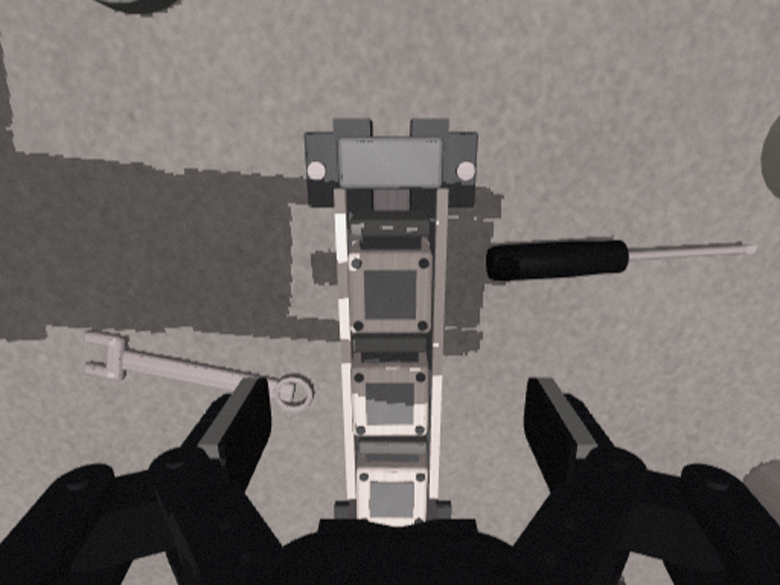

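View pics/side5.png

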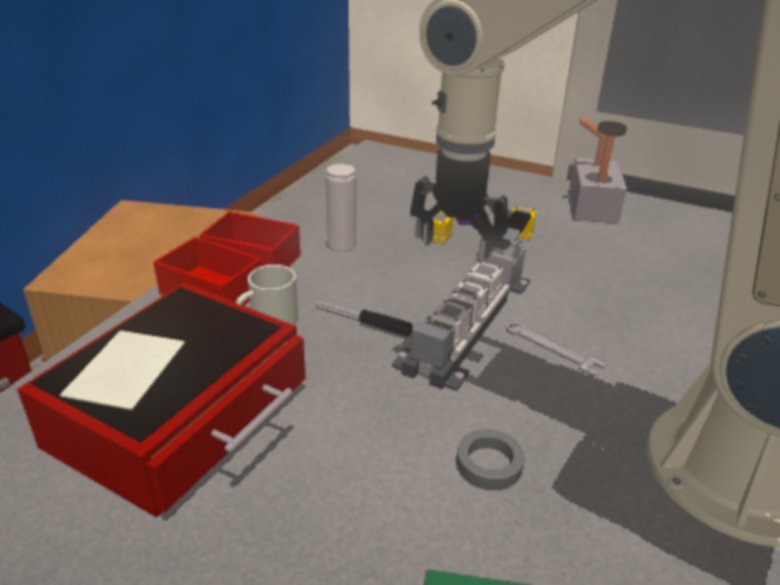

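All three are in the row. Now to the trigger with closed fingers.

carry_out(increments=[[[-0.1,0.001,0,0,0,0],[-0.2,0.002,0,0,0,0],[-0.3,0.003,0,0,0,0],[-0.4,0.004,0,0,0,0],[-0.5,0.005,0,0,0,0]]], hand=1)

```text
clock: 16.32
eef_pos: [444.5, -264.2, 190.5]
tcp_rot: [-3.138, -0.002, 1.516]
contact_force: [0.9, 0.0, -0.5]
opening: 0.302
```

carry_out(increments=[[[-0.1,0,0,0,0,0],[-0.2,0,0.02,0,0,0],[-0.25,0,0.05,0,0,0],[-0.25,0,0.07,0,0,0],[-0.25,0,0.07,0,0,0]]])

```text
clock: 16.73
eef_pos: [438.2, -362.3, 160.5]
tcp_rot: [-3.135, -0.004, 1.513]
contact_force: [-0.1, 0.8, -0.0]
opening: -0.0
```

Run:
```python
from h import *
st()
mv((439.2,-364,136,86.85),(439.2,-364,100,86.85))
```

```text
16.73 [ 438.2 -362.3  160.5] [-179.7   -0.3   86.7] F [-0.1  0.8 -0. ] op -0.0
(439.2, -364, 136, 86.85) [-0.0044, 0.0032, 0.0613, -0.0058, -0.0042, -0.0028] dist 25 ang 0
(439.2, -364, 100, 86.85) [-0.0048, 0.0037, 0.1513, -0.0058, -0.0042, -0.0028] dist 61 ang 0
```

carry_out(increments=[[[-0.004,0.003,0.03,0,0,0],[-0.004,0.003,0.06,0,0,0],[-0.004,0.003,0.06,0,0,0],[-0.004,0.003,0.06,0,0,0]]])

```text
clock: 17.07
eef_pos: [440.9, -363.0, 139.2]
tcp_rot: [-3.139, -0.002, 1.516]
contact_force: [0.5, -0.2, 0.9]
opening: 0.001
```

carry_out(increments=[[[0,0,0.02,0,0,0],[0,0,0.04,0,0,0],[0,0,0.06,0,0,0],[0,0,0.075,0,0,0],[0,0,0.075,0,0,0]]])

```text
clock: 17.48
eef_pos: [442.0, -365.4, 109.9]
tcp_rot: [3.141, 0.002, 1.516]
contact_force: [0.4, -4.6, 5.8]
opening: 0.0
```

Run:
```python
from h import *
st()
f=optics.grab_frame("side"); save("pics/s6.png",f,crop=(240,120,390,260))
f=optics.grab_frame("top"); W=cloud(f)
def jaw(W):
    m=(W[...,0]>425)&(W[...,0]<495)&(W[...,1]>-120)&(W[...,1]<60)&(W[...,2]>82)&(W[...,2]<92)
    p=W[m]; print("jaw ctr",p[:,:2].mean(0),len(p))
jaw(W)
```

```text
17.48 [ 442.  -365.4  109.9] [1.80e+02 1.00e-01 8.68e+01] F [ 0.4 -4.6  5.8] op 0.0
jaw ctr [4.58724441e+02 2.74809979e-01] 213
```

View pics/s6.png

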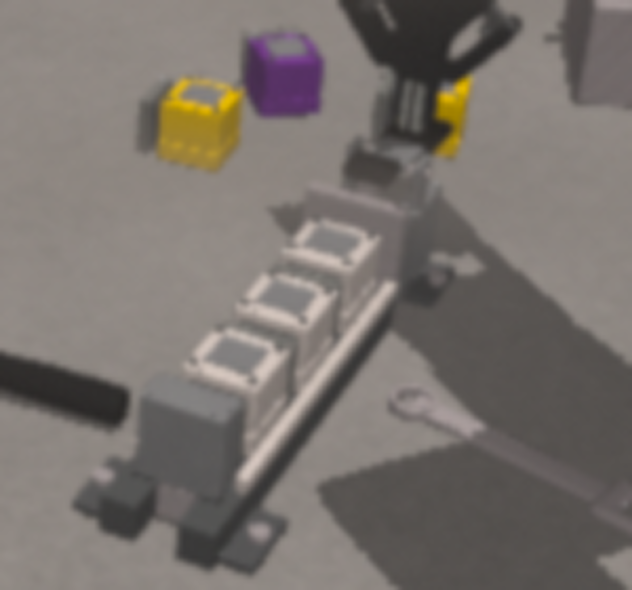

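carry_out(increments=[[[0,0,0.01,0,0,0],[0,0,0.02,0,0,0],[0,0,0.03,0,0,0],[0,0,0.03,0,0,0]]])

```text
clock: 17.92
eef_pos: [442.3, -365.2, 101.7]
tcp_rot: [3.141, 0.001, 1.515]
contact_force: [-8.2, 5.9, 39.3]
opening: -0.002
```

```bash
cat >> h.py <<'E'
def jaw():
    f=optics.grab_frame("top"); W=cloud(f)
    m=(W[...,0]>425)&(W[...,0]<495)&(W[...,1]>-120)&(W[...,1]<60)&(W[...,2]>82)&(W[...,2]<92)
    p=W[m]; print("jaw ctr",np.round(p[:,:2].mean(0),1),len(p),"travel",round(11.75-p[:,1].mean(),1))
E
python3 - <<'E'
from h import *
st();jaw()
E
```

```text
17.92 [ 442.3 -365.2  101.7] [179.9   0.   86.8] F [-8.2  5.9 39.3] op -0.002
jaw ctr [458.3  -6.6] 216 travel 18.3
```

carry_out(increments=[[[0,0,-0.04,0,0,0],[0,0,-0.09,0,0,0],[0,0,-0.1,0,0,0],[0,0,-0.1,0,0,0],[0,0,-0.1,0,0,0]]])

```text
clock: 18.38
eef_pos: [441.0, -364.1, 137.6]
tcp_rot: [-3.14, -0.001, 1.515]
contact_force: [-0.7, -0.2, -0.4]
opening: -0.003
```

Run:
```python
from h import *
st();jaw()
```

```text
18.38 [ 441.  -364.1  137.6] [-179.9   -0.    86.8] F [-0.7 -0.2 -0.4] op -0.003
jaw ctr [459.   -3.2] 219 travel 15.0
```

carry_out(increments=[[[0,0,0.03,0,0,0],[0,0,0.05,0,0,0],[0,0,0.07,0,0,0],[0,0,0.085,0,0,0],[0,0,0.095,0,0,0]]])

```text
clock: 18.85
eef_pos: [442.1, -365.4, 101.1]
tcp_rot: [3.141, 0.001, 1.515]
contact_force: [-12.8, 8.8, 74.7]
opening: 0.001
```

carry_out(increments=[[[0,0,0,0,0,0],[0,0,0,0,0,0]]])

```text
clock: 19.02
eef_pos: [441.9, -365.3, 101.8]
tcp_rot: [3.141, 0.001, 1.515]
contact_force: [-5.7, 3.2, 36.2]
opening: -0.003
```

Run:
```python
from h import *
st();jaw()
```

```text
19.02 [ 441.9 -365.3  101.8] [180.    0.   86.8] F [-5.7  3.2 36.2] op -0.003
jaw ctr [458.  -22.4] 216 travel 34.1
```

carry_out(increments=[[[0,0,-0.04,0,0,0],[0,0,-0.09,0,0,0],[0,0,-0.095,0,0,0],[0,0,-0.095,0,0,0],[0,0,-0.095,0,0,0]]])

```text
clock: 19.48
eef_pos: [440.6, -363.9, 136.5]
tcp_rot: [-3.139, -0.002, 1.515]
contact_force: [0.5, -0.1, -1.5]
opening: -0.001
```

carry_out(increments=[[[0,0,0.02,0,0,0],[0,0,0.03,0,0,0],[0,0,0.04,0,0,0],[0,0,0.05,0,0,0],[0,0,0.06,0,0,0]]])

```text
clock: 19.9
eef_pos: [441.1, -365.5, 113.8]
tcp_rot: [-3.14, 0.001, 1.516]
contact_force: [-3.9, -5.0, 11.4]
opening: 0.0
```

carry_out(increments=[[[0,0,0.01,0,0,0],[0,0,0.02,0,0,0],[0,0,0.027,0,0,0],[0,0,0.03,0,0,0],[0,0,0.03,0,0,0]]])

```text
clock: 20.32
eef_pos: [441.2, -365.2, 102.3]
tcp_rot: [-3.14, 0.001, 1.515]
contact_force: [-3.5, -2.4, 12.9]
opening: -0.001
```

Run:
```python
from h import *
st();jaw()
```

```text
20.32 [ 441.2 -365.2  102.3] [-179.9    0.    86.8] F [-3.5 -2.4 12.9] op -0.001
jaw ctr [456.8 -38.1] 214 travel 49.8
```

carry_out(increments=[[[0,0,-0.04,0,0,0],[0,0,-0.085,0,0,0],[0,0,-0.09,0,0,0],[0,0,-0.09,0,0,0],[0,0,-0.09,0,0,0]]])

```text
clock: 20.78
eef_pos: [440.8, -364.0, 136.9]
tcp_rot: [-3.139, -0.001, 1.515]
contact_force: [0.0, 0.1, -0.6]
opening: -0.003
```

carry_out(increments=[[[0,0,0.02,0,0,0],[0,0,0.03,0,0,0],[0,0,0.04,0,0,0],[0,0,0.05,0,0,0],[0,0,0.06,0,0,0]]])

```text
clock: 21.2
eef_pos: [441.1, -365.7, 114.1]
tcp_rot: [-3.14, 0.002, 1.516]
contact_force: [-5.5, -5.4, 14.3]
opening: -0.0
```

carry_out(increments=[[[0,0,0.01,0,0,0],[0,0,0.018,0,0,0],[0,0,0.024,0,0,0],[0,0,0.027,0,0,0],[0,0,0.03,0,0,0]]])

```text
clock: 21.62
eef_pos: [441.2, -365.6, 102.8]
tcp_rot: [-3.141, 0.001, 1.516]
contact_force: [-6.9, -1.8, 25.0]
opening: -0.003
```

Run:
```python
from h import *
st();jaw()
```

```text
21.62 [ 441.2 -365.6  102.8] [-1.799e+02  1.000e-01  8.680e+01] F [-6.9 -1.8 25. ] op -0.003
jaw ctr [455.9 -52.8] 214 travel 64.5
```

carry_out(increments=[[[0,0,0.003,0,0,0],[0,0,0.003,0,0,0]]])

```text
clock: 21.83
eef_pos: [441.3, -365.5, 102.3]
tcp_rot: [-3.141, 0.001, 1.516]
contact_force: [-8.7, -0.7, 26.2]
opening: 0.002
```

carry_out(increments=[[[0,0,-0.04,0,0,0],[0,0,-0.085,0,0,0],[0,0,-0.09,0,0,0],[0,0,-0.09,0,0,0],[0,0,-0.09,0,0,0]]])

```text
clock: 22.25
eef_pos: [440.7, -363.9, 135.8]
tcp_rot: [-3.139, -0.002, 1.515]
contact_force: [-0.9, 0.8, -0.2]
opening: 0.002
```

Run:
```python
from h import *
st();jaw()
f=optics.grab_frame("top"); save("pics/t8.png",f,crop=(190,200,330,280))
f=optics.grab_frame("side"); save("pics/s8.png",f,crop=(250,140,370,250))
```

```text
22.25 [ 440.7 -363.9  135.8] [-1.799e+02 -1.000e-01  8.680e+01] F [-0.9  0.8 -0.2] op 0.002
jaw ctr [456.1 -51.1] 209 travel 62.9
```

carry_out(increments=[[[0,0,0.02,0,0,0],[0,0,0.025,0,0,0],[0,0,0.03,0,0,0],[0,0,0.035,0,0,0],[0,0,0.04,0,0,0]]])

```text
clock: 22.82
eef_pos: [441.4, -365.3, 122.0]
tcp_rot: [-3.141, 0.001, 1.516]
contact_force: [-6.8, 0.6, 25.2]
opening: -0.0
```

View pics/t8.png

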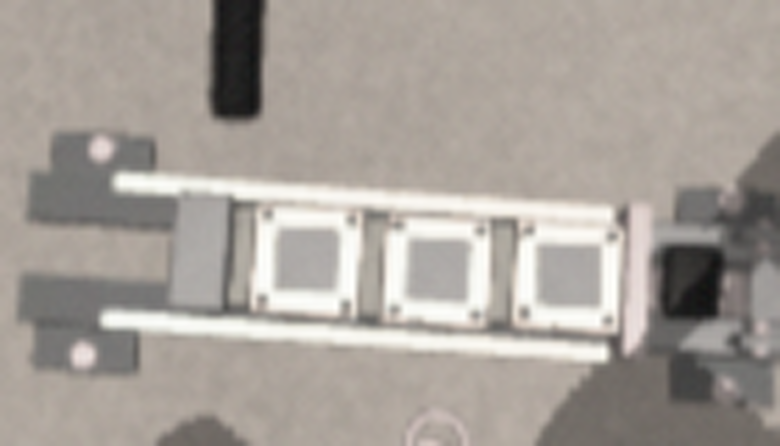

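View pics/s8.png

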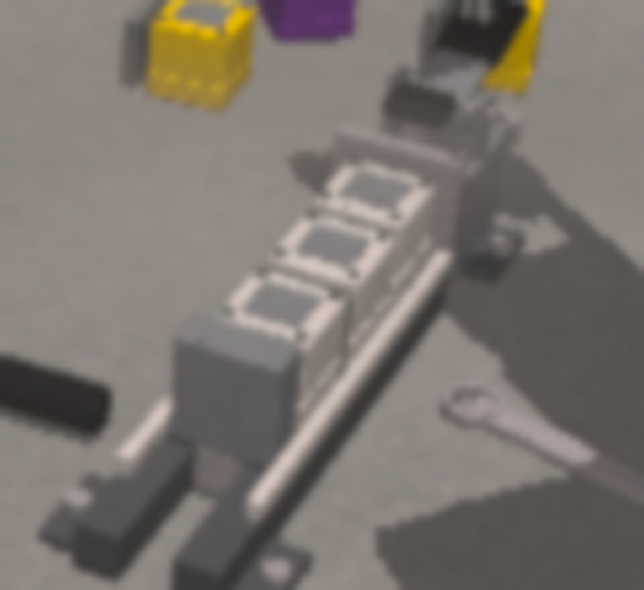

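carry_out(increments=[[[0,0,0.003,0,0,0],[0,0,0.006,0,0,0],[0,0,0.006,0,0,0]]])

```text
clock: 23.07
eef_pos: [441.5, -365.5, 120.8]
tcp_rot: [-3.141, 0.001, 1.516]
contact_force: [-8.3, 1.3, 29.8]
opening: -0.0
```

Run:
```python
from h import *
st();jaw()
```

```text
23.07 [ 441.5 -365.5  120.8] [-1.80e+02  1.00e-01  8.68e+01] F [-8.3  1.3 29.8] op -0.0
jaw ctr [456.  -52.7] 209 travel 64.4
```

carry_out(increments=[[[0,0,0.005,0,0,0],[0,0,0.008,0,0,0],[0,0,0.008,0,0,0]]])

```text
clock: 23.37
eef_pos: [441.5, -365.8, 118.8]
tcp_rot: [-3.142, 0.002, 1.516]
contact_force: [-11.5, 2.7, 41.2]
opening: -0.0
```

Run:
```python
from h import *
st();jaw()
```

```text
23.37 [ 441.5 -365.8  118.8] [-1.80e+02  1.00e-01  8.68e+01] F [-11.5   2.7  41.2] op -0.0
jaw ctr [456.  -53.1] 209 travel 64.8
```

carry_out(increments=[[[0,0,-0.04,0,0,0],[0,0,-0.1,0,0,0],[0,0,-0.14,0,0,0],[0,0,-0.14,0,0,0],[0,0,-0.14,0,0,0]]])

```text
clock: 23.83
eef_pos: [441.4, -364.5, 171.5]
tcp_rot: [-3.141, -0.0, 1.515]
contact_force: [-0.3, 0.2, -0.1]
opening: -0.0
```

Run:
```python
from h import *
st();jaw()
f=optics.grab_frame("wrist"); save("pics/w10.png",f)
W=cloud(f); m=(W[...,2]>102)&(W[...,2]<112)&(W[...,0]>410)&(W[...,0]<480)&(W[...,1]>-310)&(W[...,1]<-255)
if m.sum(): print("btn",np.median(W[m],0),m.sum(),cv2.minAreaRect(W[m][:,:2].astype(np.float32)))
print([np.round(d["point"]) for d in nets.tip_of("release_top","wrist")],[np.round(d["point"]) for d in nets.tip_of("release_top","top")],[np.round(d["point"]) for d in nets.tip_of("release_top","side")])
mv((444,-276,150,86.85))
```

```text
23.83 [ 441.4 -364.5  171.5] [-180.    -0.    86.8] F [-0.3  0.2 -0.1] op -0.0
jaw ctr [455.9 -51.5] 213 travel 63.2
btn [ 443.89150267 -274.82535116  105.51717564] 2432 ((443.7754821777344, -275.0404968261719), (25.023630142211914, 33.700138092041016), 86.75193786621094)
[array([ 443., -275.,  108.])] [array([ 444., -277.,  104.])] [array([ 448., -273.,  107.])]
(444, -276, 150, 86.85) [0.2198, -0.0039, 0.0505, -0.0029, -0.0019, -0.0006] dist 90 ang 0
```

View pics/w10.png

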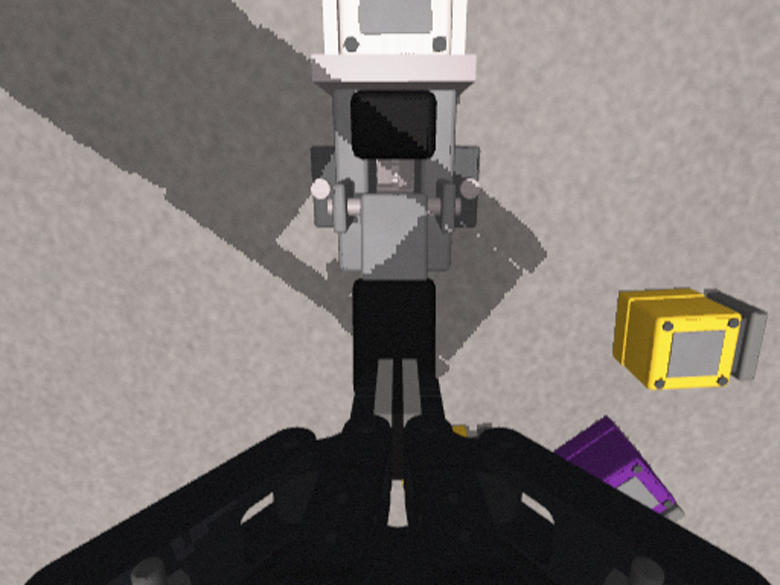

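carry_out(increments=[[[0.08,-0.002,0,0,0,0],[0.16,-0.003,0,0,0,0],[0.222,-0.004,0,0,0,0],[0.222,-0.004,0.05,0,0,0],[0.222,-0.004,0.08,0,0,0]]])

```text
clock: 24.5
eef_pos: [444.3, -274.0, 138.2]
tcp_rot: [-3.14, -0.001, 1.517]
contact_force: [-0.6, -0.1, -0.4]
opening: -0.001
```

Run:
```python
from h import *
st(); mv((443.9,-275.5,119,86.85))
```

```text
24.5 [ 444.3 -274.   138.2] [-1.799e+02 -1.000e-01  8.690e+01] F [-0.6 -0.1 -0.4] op -0.001
(443.9, -275.5, 119, 86.85) [-0.0038, -0.0006, 0.0481, -0.0018, -0.001, 0.0012] dist 19 ang 0
```

carry_out(increments=[[[-0.004,0,0.015,0,0,0],[-0.004,0,0.03,0,0,0],[-0.004,0,0.042,0,0,0],[-0.004,0,0.05,0,0,0],[-0.004,0,0.05,0,0,0]]])

```text
clock: 24.92
eef_pos: [444.2, -277.3, 120.0]
tcp_rot: [-3.14, -0.001, 1.515]
contact_force: [-3.4, 3.0, 8.8]
opening: 0.004
```

Run:
```python
from h import *
st();jaw()
```

```text
24.92 [ 444.2 -277.3  120. ] [-1.799e+02 -1.000e-01  8.680e+01] F [-3.4  3.   8.8] op 0.004
jaw ctr [457.9 -18.3] 212 travel 30.0
```

carry_out(increments=[[[0,0,0.002,0,0,0],[0,0,0.002,0,0,0],[0,0,0.002,0,0,0],[0,0,0.002,0,0,0],[0,0,0.002,0,0,0]]])

```text
clock: 25.38
eef_pos: [444.4, -277.4, 119.8]
tcp_rot: [-3.14, -0.001, 1.515]
contact_force: [-4.2, 4.7, 16.9]
opening: -0.001
```

carry_out(increments=[[[0,0,0,0,0,0],[0,0,0,0,0,0],[0,0,0,0,0,0],[0,0,0,0,0,0],[0,0,0,0,0,0]]])

```text
clock: 25.8
eef_pos: [444.4, -277.3, 119.8]
tcp_rot: [-3.14, -0.001, 1.515]
contact_force: [-4.5, 4.7, 16.7]
opening: -0.0
```

Run:
```python
from h import *
st();jaw()
```

```text
25.8 [ 444.4 -277.3  119.8] [-1.799e+02 -1.000e-01  8.680e+01] F [-4.5  4.7 16.7] op -0.0
jaw ctr [459.5  11.7] 214 travel 0.1
```

Jaw is right back. Lifting off and inspecting the covers.

carry_out(increments=[[[0,0,-0.05,0,0,0],[0,0,-0.15,0,0,0],[0.05,0,-0.25,0,0,0],[0.15,0,-0.3,0,0,0],[0.25,0,-0.3,0,0,0]]], hand=0)

```text
clock: 26.27
eef_pos: [452.6, -182.2, 243.2]
tcp_rot: [3.135, 0.002, 1.512]
contact_force: [1.6, 0.5, -0.2]
opening: 0.707
```

carry_out(increments=[[[0.08,0,0,0,0,0],[0.16,0,0,0,0,0],[0.2,0,0,0,0,0],[0.2,0,0,0,0,0]]])

```text
clock: 26.6
eef_pos: [454.6, -98.6, 238.9]
tcp_rot: [-3.141, -0.001, 1.517]
contact_force: [0.6, -0.1, 0.8]
opening: 1.001
```

Run:
```python
from h import *
st()
f=optics.grab_frame("wrist"); save("pics/w11.png",f)
for c in [(455,-90),(452,-150),(448,-214)]:
    try: print(housing(f,c,z0=26,rad=45))
    except Exception as e: print(e)
jaw()
```

```text
26.6 [454.6 -98.6 238.9] [-1.80e+02 -1.00e-01  8.69e+01] F [ 0.6 -0.1  0.8] op 1.001
(array([ 453.10983078, -101.09211896]), np.float64(-2.7460775052716144), 2145, [np.int64(2), np.int64(12), np.int64(3), np.int64(106)])
(array([ 449.13648451, -161.42871277]), np.float64(-3.6040675339862105), 1808, [np.int64(42), np.int64(3), np.int64(5), np.int64(3)])
(array([ 447.54286366, -222.43959008]), np.float64(-2.887086436417917), 1712, [np.int64(29), np.int64(1), np.int64(22), np.int64(33)])
jaw ctr [437.5   4.4] 11 travel 7.3
```

View pics/w11.png

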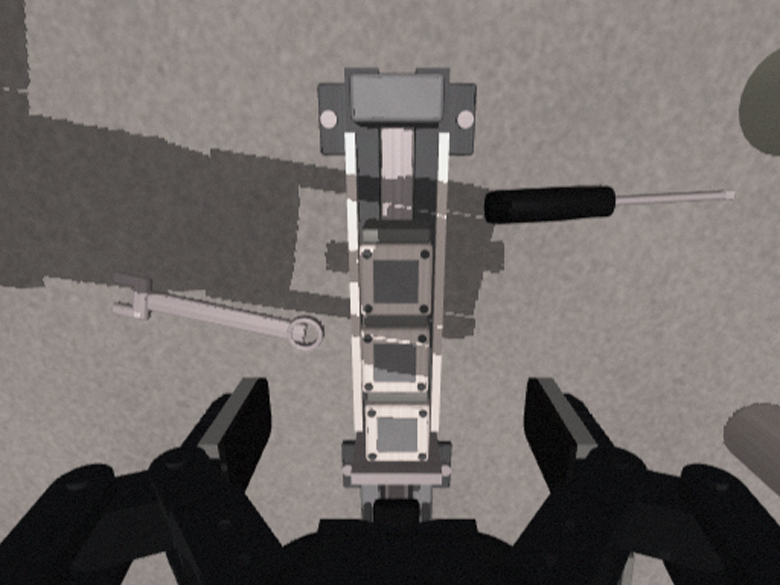

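Block pitch is 60–61 mm, so the covers are home. Next is the drawer handle.

Run:
```python
from h import *
f=optics.grab_frame("top"); W=cloud(f)
m=(W[...,2]>60)&(W[...,2]<82)&(W[...,0]>572)&(W[...,0]<612)&(W[...,1]>200)&(W[...,1]<345)
p=W[m]; print(len(p),np.median(p,0),cv2.minAreaRect(p[:,:2].astype(np.float32)))
m=(W[...,2]>104)&(W[...,2]<120)&(W[...,0]>600)&(W[...,0]<900)&(W[...,1]>100)&(W[...,1]<480)
print(cv2.minAreaRect(W[m][:,:2].astype(np.float32)))
mv((575,265,200,92))
```

```text
241 [591.43453247 273.46250302  74.41958891] ((596.875732421875, 275.8799743652344), (29.366985321044922, 126.64944458007812), 0.2634016275405884)
((753.4518432617188, 264.755859375), (302.60858154296875, 226.33706665039062), 85.61102294921875)
(575, 265, 200, 92) [0.9314, 0.2497, 0.0966, -0.0007, -0.0001, -0.0861] dist 388 ang 5
```

carry_out(increments=[[[0.1,0.027,0,0,0,0],[0.2,0.054,0,0,0,0],[0.3,0.08,0,0,0,0],[0.4,0.107,0,0,0,0],[0.5,0.134,0,0,0,0]]])

```text
clock: 27.17
eef_pos: [520.1, 96.2, 238.6]
tcp_rot: [-3.141, -0.0, 1.513]
contact_force: [0.9, 0.5, 0.2]
opening: 0.999
```

carry_out(increments=[[[0.1,0.027,0,0,0,-0.03],[0.2,0.054,0.03,0,0,-0.05],[0.3,0.08,0.05,0,0,-0.08],[0.35,0.1,0.07,0,0,-0.08],[0.35,0.1,0.07,0,0,-0.08]]])

```text
clock: 27.58
eef_pos: [568.5, 236.1, 208.6]
tcp_rot: [-3.14, -0.001, 1.6]
contact_force: [-0.9, -0.3, 0.7]
opening: 1.002
```

Run:
```python
from h import *
st()
f=optics.grab_frame("wrist"); save("pics/w12.png",f)
W=cloud(f)
m=(W[...,2]>62)&(W[...,2]<82)&(W[...,0]>560)&(W[...,0]<604)&(W[...,1]>170)&(W[...,1]<370)
p=W[m]; print(len(p),np.median(p,0),cv2.fitLine(p[:,:2].astype(np.float32),cv2.DIST_HUBER,0,.01,.01).ravel())
print([np.round(d["point"]) for c in("wrist","top","side") for d in nets.tip_of("cab_drawer0_handle",c)])
```

```text
27.58 [568.5 236.1 208.6] [-1.799e+02 -1.000e-01  9.170e+01] F [-0.9 -0.3  0.7] op 1.002
1944 [591.48197948 279.93680556  74.25045158] [6.7889839e-02 9.9769282e-01 5.9138013e+02 2.7955942e+02]
[array([590., 278.,  70.]), array([594., 274.,  72.]), array([589., 278.,  71.])]
```

View pics/w12.png

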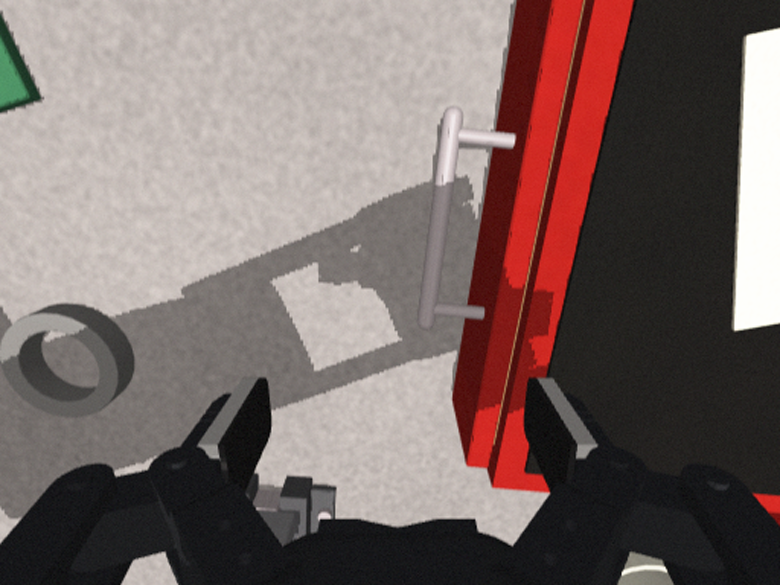

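Run:
```python
from h import *
mv((591.2,277,140,86.1),(591.2,277,73,86.1))
```

```text
(591.2, 277, 140, 86.1) [0.1113, 0.0639, 0.1761, -0.0017, -0.0, 0.0905] dist 87 ang 5
(591.2, 277, 73, 86.1) [0.1113, 0.0642, 0.3436, -0.0017, -0.0, 0.0905] dist 147 ang 5
```

carry_out(increments=[[[0.05,0.03,0.05,0,0,0.05],[0.1,0.06,0.1,0,0,0.09],[0.111,0.064,0.14,0,0,0.09],[0.111,0.064,0.17,0,0,0.09],[0.111,0.064,0.17,0,0,0.09]]], hand=0.66)

```text
clock: 28.2
eef_pos: [589.6, 276.5, 140.2]
tcp_rot: [-3.137, 0.002, 1.504]
contact_force: [-0.3, -1.2, 0.2]
opening: 0.34
```

Run:
```python
from h import *
st(); mv((591.2,277,73,86.1))
f=optics.grab_frame("wrist"); save("pics/w13.png",f)
W=cloud(f)
m=(W[...,2]>62)&(W[...,2]<82)&(W[...,0]>560)&(W[...,0]<604)&(W[...,1]>290)&(W[...,1]<370)
p=W[m]; print(len(p),cv2.fitLine(p[:,:2].astype(np.float32),cv2.DIST_HUBER,0,.01,.01).ravel(), p[:,1].max())
```

```text
28.2 [589.6 276.5 140.2] [-1.797e+02  1.000e-01  8.620e+01] F [-0.3 -1.2  0.2] op 0.34
(591.2, 277, 73, 86.1) [0.0018, 0.0047, 0.168, -0.0047, 0.0016, 0.0012] dist 67 ang 0
1256 [9.4043747e-02 9.9556804e-01 5.9451862e+02 3.1574152e+02] 339.3337585646009
```

View pics/w13.png

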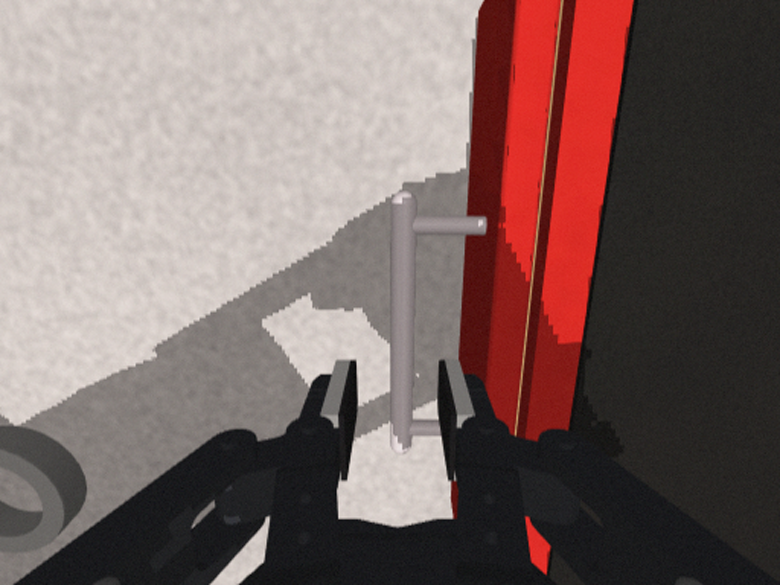

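carry_out(increments=[[[0.002,0.003,0.05,0,0,0],[0.002,0.003,0.1,0,0,0],[0.002,0.003,0.14,0,0,0],[0.002,0.003,0.167,0,0,0],[0.002,0.003,0.167,0,0,0]]])

```text
clock: 28.67
eef_pos: [592.3, 278.2, 76.3]
tcp_rot: [-3.14, -0.0, 1.504]
contact_force: [-2.1, -1.4, 0.9]
opening: 0.336
```

carry_out(increments=[[[0,0,0,0,0,0],[0,0,0,0,0,0],[0,0,0,0,0,0],[0,0,0,0,0,0]]], hand=1, squeeze=40)

```text
clock: 29.0
eef_pos: [591.8, 278.9, 77.0]
tcp_rot: [-3.14, -0.0, 1.504]
contact_force: [-3.4, -1.8, 6.1]
opening: 0.111
```

Run:
```python
from h import *
st(); p=np.array(sense()["eef_pos"]); d=np.array([-.9977,.068])*168
mv((p[0]+d[0],p[1]+d[1],p[2],86.1))
```

```text
29.0 [591.8 278.9  77. ] [-179.9   -0.    86.2] F [-3.4 -1.8  6.1] op 0.111
(np.float64(424.17976104291904), np.float64(290.31315630080604), np.float64(77.01708210233718), 86.1) [0.0006, -0.42, 0.0008, -0.0018, -0.0004, 0.0015] dist 168 ang 0
```

carry_out(increments=[[[0,-0.03,0,0,0,0],[0,-0.08,0,0,0,0],[0,-0.13,0,0,0,0],[0,-0.18,0,0,0,0],[0,-0.23,0,0,0,0]]])

```text
clock: 29.42
eef_pos: [500.3, 285.7, 77.1]
tcp_rot: [3.14, -0.002, 1.504]
contact_force: [2.9, 2.7, 0.3]
opening: 0.111
```

carry_out(increments=[[[0,-0.05,0,0,0,0],[0,-0.1,0,0,0,0],[0,-0.14,0,0,0,0],[0,-0.165,0,0,0,0],[0,-0.178,0,0,0,0]]])

```text
clock: 29.83
eef_pos: [428.8, 291.1, 77.0]
tcp_rot: [3.141, -0.003, 1.505]
contact_force: [1.8, 3.1, 0.3]
opening: 0.105
```

carry_out(increments=[[[0,0,0,0,0,0],[0,0,0,0,0,0]]])

```text
clock: 30.0
eef_pos: [429.8, 291.0, 77.0]
tcp_rot: [3.141, -0.002, 1.505]
contact_force: [-0.8, 3.7, 5.9]
opening: 0.113
```

Run:
```python
from h import *
st()
f=optics.grab_frame("side"); save("pics/s10.png",f)
```

```text
30.0 [429.8 291.   77. ] [ 1.80e+02 -1.00e-01  8.62e+01] F [-0.8  3.7  5.9] op 0.113
```

View pics/s10.png

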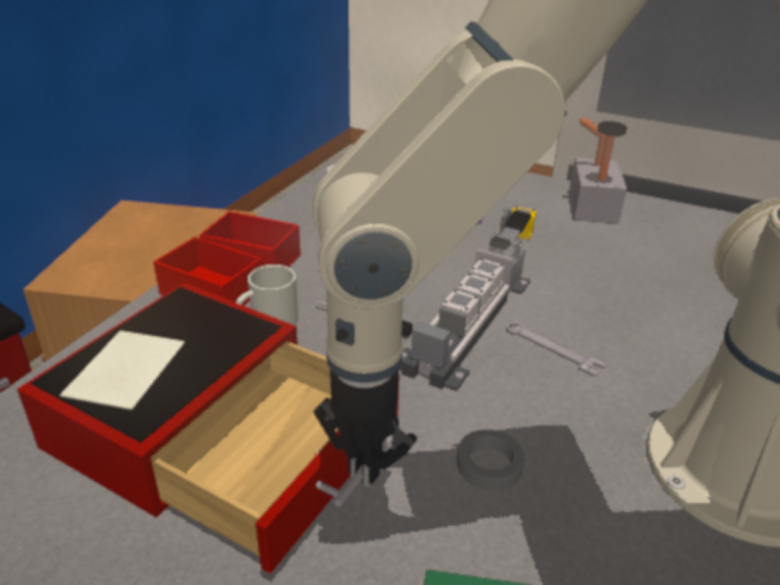

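carry_out(increments=[[[0,0,0,0,0,0],[0,0,0,0,0,0],[0,0,0,0,0,0]]], hand=0.7)

```text
clock: 30.3
eef_pos: [429.2, 289.5, 75.7]
tcp_rot: [-3.14, 0.0, 1.505]
contact_force: [-0.8, 0.2, -0.3]
opening: 0.3
```

carry_out(increments=[[[0,0,-0.08,0,0,0],[0,0,-0.17,0,0,0],[0,0,-0.27,0,0,0],[-0.05,0,-0.35,0,0,0],[-0.12,0,-0.4,0,0,0]]])

```text
clock: 30.72
eef_pos: [427.6, 243.2, 239.3]
tcp_rot: [3.139, -0.003, 1.506]
contact_force: [1.0, 0.0, -0.2]
opening: 0.3
```

Run:
```python
from h import *
st()
f=optics.grab_frame("wrist"); save("pics/w14.png",f)
for c in("side","wrist"):
  for t in ("cab_drawer0_handle","drawer_floor"): print(c,t,[np.round(d["point"]) for d in nets.tip_of(t,c)])
mv((453,-101,200,86.8))
```

```text
30.72 [427.6 243.2 239.3] [179.9  -0.2  86.3] F [ 1.   0.  -0.2] op 0.3
side cab_drawer0_handle [array([431., 289.,  72.]), array([760.,   2.,   2.])]
side drawer_floor [array([584., 275.,  21.])]
wrist cab_drawer0_handle [array([427., 289.,  69.])]
wrist drawer_floor [array([580., 278.,  18.])]
(453, -101, 200, 86.8) [-0.851, 0.1245, 0.0878, -0.0018, -0.0004, -0.0107] dist 346 ang 1
```

View pics/w14.png

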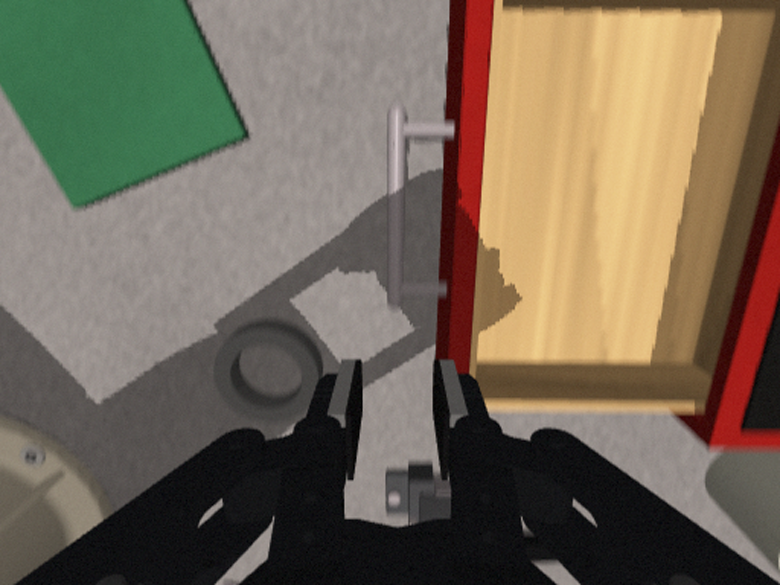

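The drawer is open, with the handle near (429,289) and the floor centre near (582,278). Back to the press for the first transfer.

carry_out(increments=[[[-0.1,0.015,0,0,0,0],[-0.2,0.03,0,0,0,0],[-0.3,0.045,0,0,0,0],[-0.4,0.06,0,0,0,0],[-0.5,0.075,0,0,0,0]]], hand=0)

```text
clock: 31.38
eef_pos: [442.4, 39.5, 234.3]
tcp_rot: [-3.138, -0.0, 1.506]
contact_force: [1.3, -0.6, -0.3]
opening: 0.982
```

carry_out(increments=[[[-0.1,0.015,0.02,0,0,0],[-0.2,0.03,0.05,0,0,0],[-0.3,0.045,0.08,0,0,0],[-0.35,0.05,0.09,0,0,0],[-0.35,0.05,0.09,0,0,0]]])

```text
clock: 31.8
eef_pos: [453.0, -103.2, 197.0]
tcp_rot: [-3.136, -0.0, 1.502]
contact_force: [0.1, 0.9, 0.7]
opening: 1.001
```

Run:
```python
from h import *
st()
f=optics.grab_frame("wrist"); save("pics/w15.png",f)
for c in [(453,-101),(450,-161),(447,-221)]:
    try: print(housing(f,c,z0=26,rad=40))
    except Exception as e: print(e)
mv((453,-101,71,86.8))
```

```text
31.8 [ 453.  -103.2  197. ] [-179.7   -0.    86.1] F [0.1 0.9 0.7] op 1.001
(array([ 452.91141513, -101.78249173]), np.float64(-3.9326217220491912), 2911, [np.int64(162), np.int64(4), np.int64(37), np.int64(2)])
(array([ 449.23983322, -161.25518494]), np.float64(-3.6386476312171396), 2363, [np.int64(50), np.int64(5), np.int64(8), np.int64(6)])
(array([ 447.12007584, -222.41587843]), np.float64(86.70871268393648), 2226, [np.int64(34), np.int64(1), np.int64(33), np.int64(23)])
(453, -101, 71, 86.8) [0.0009, 0.0014, 0.3165, -0.0049, -0.0012, -0.0126] dist 127 ang 1
```

View pics/w15.png

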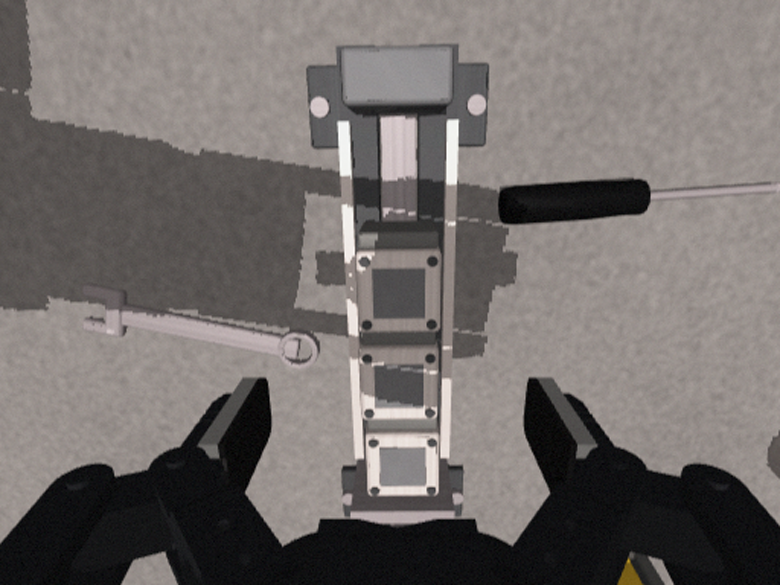

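carry_out(increments=[[[0.001,0.001,0.09,0,0,-0.012],[0.001,0.001,0.18,0,0,-0.012],[0.001,0.001,0.26,0,0,-0.012],[0.001,0.001,0.31,0,0,-0.012],[0.001,0.001,0.314,0,0,-0.012]]])

```text
clock: 32.27
eef_pos: [451.2, -97.8, 70.2]
tcp_rot: [-3.133, -0.002, 1.519]
contact_force: [-0.5, -0.7, 0.4]
opening: 1.0
```

carry_out(increments=[[[0,0,0,0,0,0],[0,0,0,0,0,0],[0,0,0,0,0,0],[0,0,0,0,0,0],[0,0,0,0,0,0]]], hand=1, squeeze=50)

```text
clock: 32.68
eef_pos: [455.1, -99.8, 75.6]
tcp_rot: [3.14, -0.001, 1.517]
contact_force: [-0.7, 3.2, 7.9]
opening: 0.559
```

carry_out(increments=[[[0,0,0,0,0,0],[0,0,-0.04,0,0,0],[0,0,-0.1,0,0,0],[0,0,-0.19,0,0,0],[0,0,-0.29,0,0,0]]])

```text
clock: 33.1
eef_pos: [452.9, -99.8, 191.1]
tcp_rot: [-3.138, -0.001, 1.517]
contact_force: [0.8, -0.4, -3.2]
opening: 0.558
```

Run:
```python
from h import *
st()
f=optics.grab_frame("wrist"); save("pics/w16.png",f)
s=sense(); W=cloud(f); zt=np.nanmedian(W[275:295,255:275,2]); print("off",s["eef_pos"][2]-zt+50)
mv((560,205,210,86.1))
```

```text
33.1 [452.9 -99.8 191.1] [-1.798e+02 -1.000e-01  8.690e+01] F [ 0.8 -0.4 -3.2] op 0.558
off 56.89193818419389
(560, 205, 210, 86.1) [0.777, 0.2159, -0.027, 0.0072, 0.0008, 0.0138] dist 323 ang 1
```

View pics/w16.png

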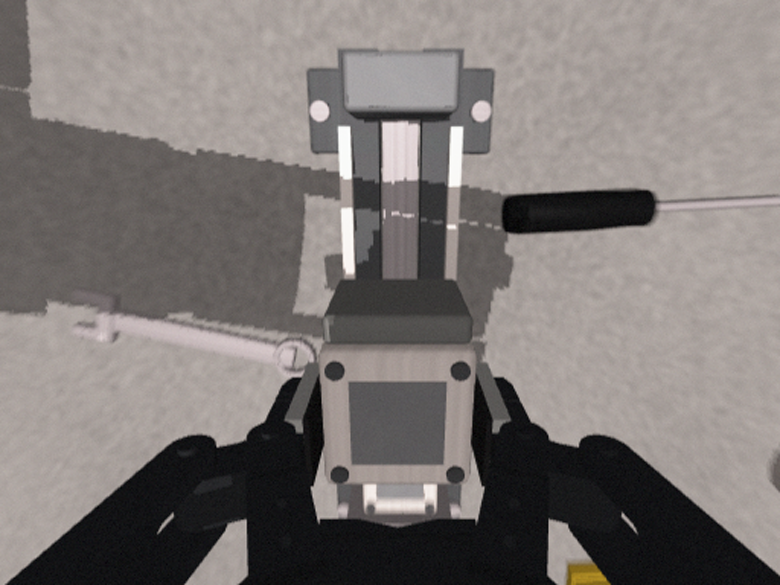

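The cover now sits flush against the block. Carrying it to the drawer.

carry_out(increments=[[[0.09,0.025,-0.01,0,0,0],[0.19,0.053,-0.02,0,0,0],[0.29,0.08,-0.03,0,0,0],[0.39,0.108,-0.03,0,0,0],[0.49,0.136,-0.03,0,0,0.01]]])

```text
clock: 33.57
eef_pos: [519.5, 94.7, 203.3]
tcp_rot: [3.141, -0.001, 1.506]
contact_force: [-0.3, -0.8, -3.0]
opening: 0.564
```

carry_out(increments=[[[0.1,0.027,0,0,0,0],[0.2,0.054,0,0,0,0],[0.28,0.078,0.03,0,0,0],[0.286,0.08,0.08,0,0,0],[0.286,0.08,0.1,0,0,0]]])

```text
clock: 33.98
eef_pos: [557.8, 206.7, 160.6]
tcp_rot: [-3.14, -0.0, 1.51]
contact_force: [-0.4, -0.4, -4.2]
opening: 0.566
```

carry_out(increments=[[[0,0,0,0,0,0]]])

```text
clock: 34.07
eef_pos: [556.3, 204.3, 160.2]
tcp_rot: [-3.136, 0.001, 1.508]
contact_force: [-0.7, -0.3, -3.0]
opening: 0.561
```

Run:
```python
from h import *
st()
f=optics.grab_frame("wrist"); save("pics/w17.png",f)
s=sense(); W=cloud(f); zt=np.nanmedian(W[275:295,255:275,2]); print("off",s["eef_pos"][2]-zt+50)
m=(W[...,2]>15)&(W[...,2]<30)&(W[...,0]>480)&(W[...,0]<690)&(W[...,1]>150)&(W[...,1]<420); p=W[m]; print(np.median(p[:,2]),p.min(0),p.max(0))
mv((560,205,73,86.1))
```

```text
34.07 [556.3 204.3 160.2] [-1.797e+02  1.000e-01  8.640e+01] F [-0.7 -0.3 -3. ] op 0.561
off 50.35050974463465
21.81458004819536 [480.00214392 150.0080998   18.90017819] [678.70096321 359.61331926  29.9932534 ]
(560, 205, 73, 86.1) [0.0032, 0.0084, 0.2209, -0.0037, 0.0008, 0.0039] dist 88 ang 0
```

View pics/w17.png

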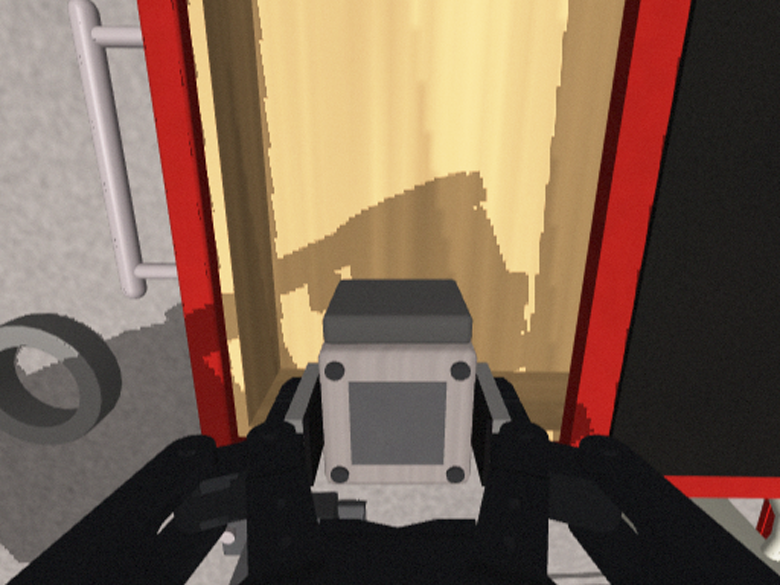

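carry_out(increments=[[[0.003,0.004,0.05,0,0,0],[0.003,0.004,0.11,0,0,0],[0.003,0.004,0.16,0,0,0],[0.003,0.004,0.2,0,0,0],[0.003,0.004,0.213,0,0,0]]])

```text
clock: 34.53
eef_pos: [558.8, 204.4, 76.0]
tcp_rot: [-3.138, 0.0, 1.505]
contact_force: [-0.5, 0.5, -2.2]
opening: 0.564
```

carry_out(increments=[[[0,0,0,0,0,0],[0,0,0,0,0,0]]])

```text
clock: 34.7
eef_pos: [560.4, 205.6, 78.2]
tcp_rot: [-3.141, -0.001, 1.506]
contact_force: [0.1, 0.2, -3.1]
opening: 0.555
```

carry_out(increments=[[[0,0,0.006,0,0,0],[0,0,0.012,0,0,0],[0,0,0.012,0,0,0],[0,0,0.012,0,0,0]]])

```text
clock: 35.03
eef_pos: [559.9, 206.2, 72.6]
tcp_rot: [-3.141, -0.001, 1.507]
contact_force: [-0.4, 0.6, -1.9]
opening: 0.564
```

carry_out(increments=[[[0,0,0.003,0,0,0],[0,0,0.003,0,0,0]]])

```text
clock: 35.2
eef_pos: [560.4, 206.3, 71.7]
tcp_rot: [3.142, -0.001, 1.507]
contact_force: [0.0, -0.7, 3.9]
opening: 0.563
```

carry_out(increments=[[[0,0,0,0,0,0],[0,0,0,0,0,0],[0,0,0,0,0,0],[0,0,0,0,0,0]]], hand=0.1)

```text
clock: 35.53
eef_pos: [559.7, 206.1, 70.9]
tcp_rot: [-3.14, -0.001, 1.507]
contact_force: [-0.2, 0.7, 0.5]
opening: 0.9
```

carry_out(increments=[[[0,0,-0.05,0,0,0],[0,0,-0.12,0,0,0],[0,0,-0.22,0,0,0],[0,0,-0.32,0,0,0],[0,0,-0.32,0,0,0]]])

```text
clock: 35.95
eef_pos: [563.7, 207.4, 206.7]
tcp_rot: [3.133, -0.005, 1.507]
contact_force: [2.0, 0.6, 0.8]
opening: 0.902
```

Run:
```python
from h import *
st()
f=optics.grab_frame("wrist"); save("pics/w18.png",f)
print(housing(f,(560,206),z0=22,rad=45))
mv((449.5,-160,200,86.8))
```

```text
35.95 [563.7 207.4 206.7] [179.5  -0.3  86.3] F [2.  0.6 0.8] op 0.902
(array([559.92481619, 204.0602235 ]), np.float64(-4.017530676659192), 2608, [np.int64(152), np.int64(2), np.int64(0), np.int64(3)])
(449.5, -160, 200, 86.8) [-0.9336, -0.2232, 0.0037, 0.0059, -0.0037, -0.0077] dist 384 ang 1
```

View pics/w18.png

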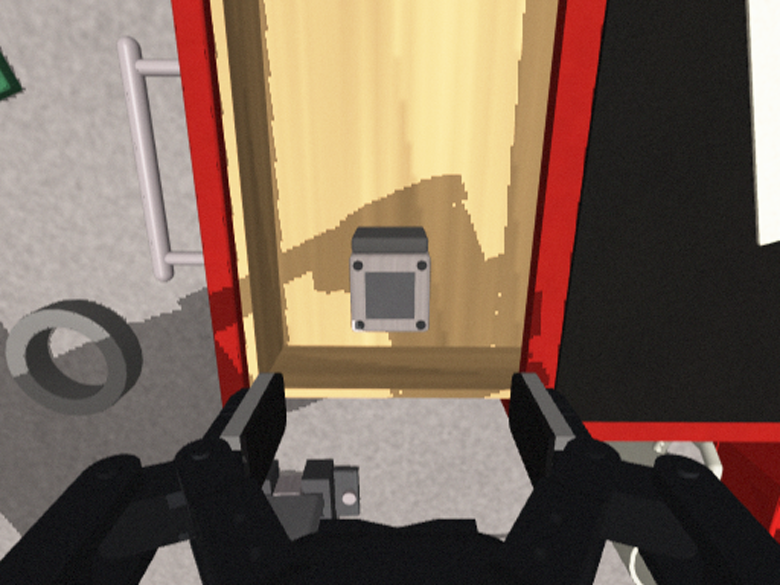

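The first one stands in the drawer at (390,290). Next is the middle one.

carry_out(increments=[[[-0.1,-0.024,0,0,0,0],[-0.2,-0.048,-0.01,0,0,0],[-0.3,-0.072,-0.01,0,0,0],[-0.4,-0.096,-0.01,0,0,0],[-0.5,-0.12,-0.01,0,0,0]]], hand=0)

```text
clock: 36.42
eef_pos: [497.7, 8.1, 202.0]
tcp_rot: [-3.139, -0.0, 1.508]
contact_force: [0.7, 0.5, -0.1]
opening: 0.998
```

carry_out(increments=[[[-0.1,-0.024,0,0,0,0],[-0.2,-0.048,0,0,0,0],[-0.3,-0.072,0,0,0,0],[-0.4,-0.096,0,0,0,-0.01],[-0.434,-0.103,0,0,0,-0.01]]])

```text
clock: 36.83
eef_pos: [444.8, -164.7, 202.0]
tcp_rot: [-3.139, 0.0, 1.516]
contact_force: [0.0, 0.2, 0.1]
opening: 0.999
```

carry_out(increments=[[[0,0,0.01,0,0,0],[0,0,0.01,0,0,0]]])

```text
clock: 37.0
eef_pos: [446.1, -161.4, 197.6]
tcp_rot: [-3.139, -0.001, 1.515]
contact_force: [0.4, 0.5, -0.2]
opening: 1.001
```

Run:
```python
from h import *
st()
f=optics.grab_frame("wrist"); save("pics/w19.png",f)
for c in [(450,-161),(447,-221)]:
    try: print(housing(f,c,z0=26,rad=40))
    except Exception as e: print(e)
mv((449.8,-161,73,86.8))
```

```text
37.0 [ 446.1 -161.4  197.6] [-1.798e+02 -1.000e-01  8.680e+01] F [ 0.4  0.5 -0.2] op 1.001
(array([ 449.02955232, -161.25737901]), np.float64(-3.2132256309173215), 2865, [np.int64(144), np.int64(3), np.int64(11), np.int64(3)])
(array([ 447.24984914, -222.45612539]), np.float64(87.0846149864135), 2594, [np.int64(33), np.int64(2), np.int64(27), np.int64(20)])
(449.8, -161, 73, 86.8) [-0.001, 0.0094, 0.312, -0.0029, -0.0015, 0.0012] dist 125 ang 0
```

View pics/w19.png

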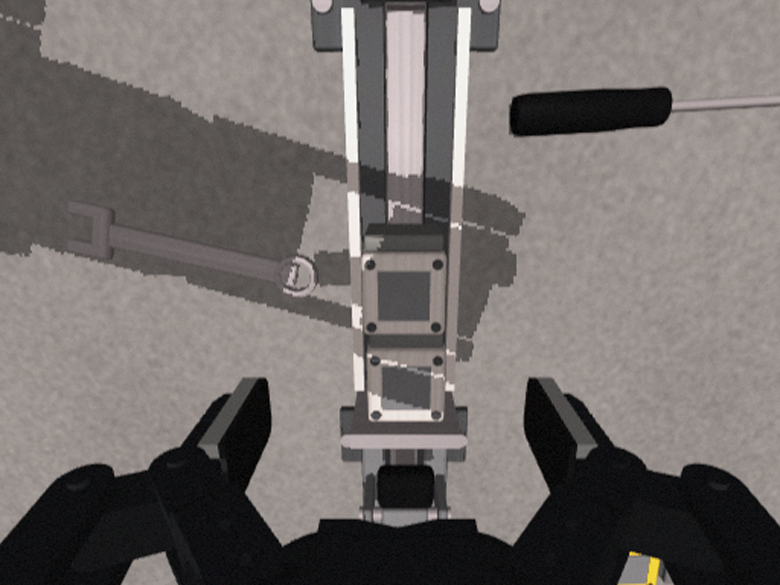

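carry_out(increments=[[[0,0.006,0.09,0,0,0],[0,0.006,0.18,0,0,0],[0,0.006,0.26,0,0,0],[0,0.006,0.31,0,0,0],[0,0.006,0.318,0,0,0]]])

```text
clock: 37.47
eef_pos: [447.2, -158.8, 68.2]
tcp_rot: [-3.134, -0.003, 1.519]
contact_force: [-2.1, -0.3, -0.2]
opening: 1.0
```

carry_out(increments=[[[0,0,0,0,0,0],[0,0,0,0,0,0],[0,0,0,0,0,0],[0,0,0,0,0,0],[0,0,0,0,0,0]]], hand=1)

```text
clock: 37.88
eef_pos: [450.4, -161.2, 73.3]
tcp_rot: [3.14, -0.0, 1.517]
contact_force: [-0.5, 4.3, 7.7]
opening: 0.564
```

carry_out(increments=[[[0,0,0,0,0,0],[0,0,-0.04,0,0,0],[0,0,-0.1,0,0,0],[0,0,-0.19,0,0,0],[0,0,-0.29,0,0,0]]])

```text
clock: 38.3
eef_pos: [448.2, -160.9, 188.6]
tcp_rot: [-3.138, -0.001, 1.517]
contact_force: [1.3, -0.7, -2.6]
opening: 0.561
```

Run:
```python
from h import *
st()
mv((563,276,205,86.1))
```

```text
38.3 [ 448.2 -160.9  188.6] [-1.798e+02 -1.000e-01  8.690e+01] F [ 1.3 -0.7 -2.6] op 0.561
(563, 276, 205, 86.1) [1.106, 0.2279, -0.0404, -0.0032, -0.0011, 0.0139] dist 452 ang 1
```

carry_out(increments=[[[0.09,0.018,-0.02,0,0,0],[0.19,0.038,-0.03,0,0,0],[0.29,0.06,-0.04,0,0,0],[0.39,0.08,-0.04,0,0,0],[0.49,0.1,-0.04,0,0,0.01]]])

```text
clock: 38.72
eef_pos: [500.3, 34.1, 205.2]
tcp_rot: [3.14, -0.001, 1.506]
contact_force: [1.2, -0.4, -2.5]
opening: 0.566
```

carry_out(increments=[[[0.1,0.02,0,0,0,0],[0.2,0.042,0,0,0,0],[0.3,0.063,0,0,0,0],[0.4,0.084,0,0,0,0],[0.5,0.105,0,0,0,0]]])

```text
clock: 39.13
eef_pos: [554.6, 231.3, 204.7]
tcp_rot: [-3.141, -0.001, 1.507]
contact_force: [0.3, -1.0, -2.2]
opening: 0.568
```

Run:
```python
from h import *
st()
mv((563,276,110,86.1))
```

```text
39.13 [554.6 231.3 204.7] [-1.80e+02 -1.00e-01  8.63e+01] F [ 0.3 -1.  -2.2] op 0.568
(563, 276, 110, 86.1) [0.1125, 0.0138, 0.2369, -0.0002, -0.0009, 0.0041] dist 105 ang 0
```

carry_out(increments=[[[0.06,0.007,0,0,0,0],[0.105,0.013,0.04,0,0,0],[0.105,0.013,0.12,0,0,0],[0.105,0.013,0.2,0,0,0],[0.105,0.013,0.23,0,0,0]]])

```text
clock: 39.55
eef_pos: [560.1, 270.4, 108.6]
tcp_rot: [-3.136, 0.002, 1.508]
contact_force: [-1.0, -0.3, -3.6]
opening: 0.563
```

carry_out(increments=[[[0,0,0,0,0,0],[0,0,0,0,0,0]]])

```text
clock: 39.72
eef_pos: [562.4, 270.6, 112.4]
tcp_rot: [-3.14, -0.0, 1.506]
contact_force: [0.1, 0.8, -1.8]
opening: 0.565
```

Run:
```python
from h import *
st()
mv((563,276,70,86.1))
```

```text
39.72 [562.4 270.6 112.4] [-179.9   -0.    86.3] F [ 0.1  0.8 -1.8] op 0.565
(563, 276, 70, 86.1) [0.0134, 0.0009, 0.106, -0.0016, -0.0004, 0.0035] dist 43 ang 0
```

carry_out(increments=[[[0.013,0.001,0.04,0,0,0],[0.013,0.001,0.07,0,0,0],[0.013,0.001,0.1,0,0,0],[0.013,0.001,0.105,0,0,0],[0.013,0.001,0.105,0,0,0]]])

```text
clock: 40.13
eef_pos: [563.1, 275.8, 69.9]
tcp_rot: [-3.14, -0.0, 1.507]
contact_force: [-0.1, 0.3, -1.7]
opening: 0.557
```

carry_out(increments=[[[0,0,0,0,0,0],[0,0,0,0,0,0]]])

```text
clock: 40.3
eef_pos: [563.1, 276.0, 70.3]
tcp_rot: [-3.141, -0.001, 1.507]
contact_force: [0.2, -0.2, -2.1]
opening: 0.566
```

carry_out(increments=[[[0,0,0.004,0,0,0],[0,0,0.004,0,0,0],[0,0,0.004,0,0,0]]])

```text
clock: 40.55
eef_pos: [563.8, 276.2, 69.3]
tcp_rot: [3.141, -0.001, 1.507]
contact_force: [-0.6, -2.2, 4.9]
opening: 0.564
```

carry_out(increments=[[[0,0,0,0,0,0],[0,0,0,0,0,0],[0,0,0,0,0,0],[0,0,0,0,0,0]]], hand=0.1)

```text
clock: 40.88
eef_pos: [562.9, 276.1, 68.1]
tcp_rot: [-3.14, -0.001, 1.507]
contact_force: [0.1, 0.0, -0.5]
opening: 0.897
```

carry_out(increments=[[[0,0,-0.05,0,0,0],[0,0,-0.12,0,0,0],[0,0,-0.22,0,0,0],[0,0,-0.32,0,0,0],[0,0,-0.32,0,0,0]]])

```text
clock: 41.3
eef_pos: [566.8, 277.8, 204.2]
tcp_rot: [3.133, -0.006, 1.507]
contact_force: [1.0, 0.0, 0.5]
opening: 0.904
```

Run:
```python
from h import *
st()
f=optics.grab_frame("wrist"); save("pics/w20.png",f)
print(housing(f,(563,275),z0=22,rad=45),housing(f,(560,204),z0=22,rad=45))
f=optics.grab_frame("top"); print(housing(f,(447,-221),z0=26,rad=40))
mv((447,-220,205,86.8))
```

```text
41.3 [566.8 277.8 204.2] [179.5  -0.4  86.3] F [1.  0.  0.5] op 0.904
(array([563.46401685, 275.72104719]), np.float64(176.08271597878684), 2657, [np.int64(2), np.int64(213), np.int64(3), np.int64(177)]) (array([560.71539998, 204.10518463]), np.float64(-3.6436097610508114), 2118, [np.int64(4), np.int64(0), np.int64(5), np.int64(237)])
(array([ 447.41226728, -218.96506684]), np.float64(0.5535049935885183), 342, [np.int64(16), np.int64(5), np.int64(0), np.int64(0)])
(447, -220, 205, 86.8) [-1.2575, -0.2129, -0.0206, 0.0021, -0.0025, -0.0077] dist 510 ang 1
```

View pics/w20.png

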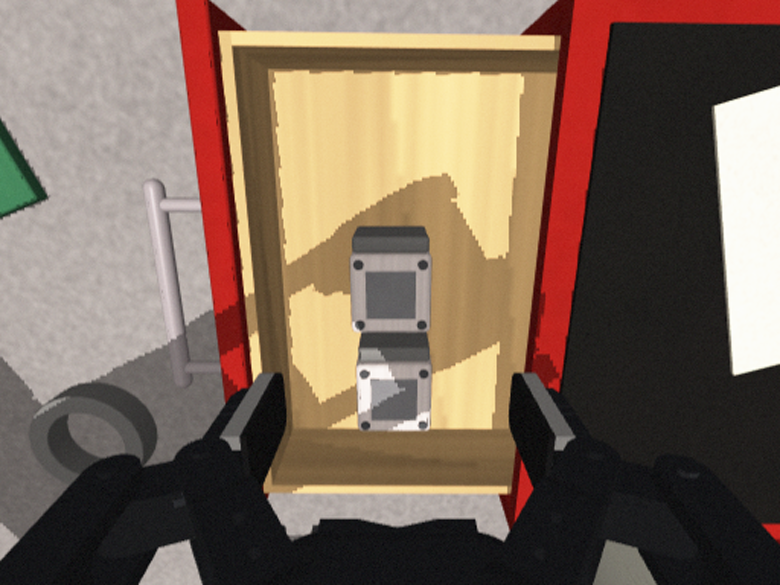

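Two are standing in the drawer. Last one.

carry_out(increments=[[[-0.1,-0.017,0,0,0,0],[-0.2,-0.034,-0.01,0,0,0],[-0.3,-0.05,-0.01,0,0,0],[-0.4,-0.067,-0.01,0,0,0],[-0.5,-0.084,-0.01,0,0,0]]], hand=0)

```text
clock: 41.82
eef_pos: [515.0, 76.9, 198.5]
tcp_rot: [-3.138, -0.0, 1.507]
contact_force: [0.4, -0.2, 0.1]
opening: 1.001
```

carry_out(increments=[[[-0.1,-0.017,0,0,0,0],[-0.2,-0.034,0,0,0,0],[-0.3,-0.05,0,0,0,0],[-0.4,-0.067,0,0,0,0],[-0.5,-0.084,0,0,0,0]]])

```text
clock: 42.23
eef_pos: [468.7, -120.3, 198.6]
tcp_rot: [-3.138, -0.001, 1.507]
contact_force: [0.6, -0.5, -0.2]
opening: 0.997
```

carry_out(increments=[[[-0.1,-0.017,0,0,0,0],[-0.2,-0.034,0,0,0,-0.01],[-0.257,-0.043,0,0,0,-0.01],[-0.257,-0.043,0,0,0,-0.01],[-0.257,-0.043,0,0,0,-0.01]]])

```text
clock: 42.65
eef_pos: [445.5, -221.0, 198.6]
tcp_rot: [-3.138, -0.002, 1.514]
contact_force: [0.9, 0.6, 0.2]
opening: 1.002
```

Run:
```python
from h import *
st()
f=optics.grab_frame("wrist"); save("pics/w21.png",f)
h=housing(f,(447,-221),z0=26,rad=40); print(h)
mv((h[0][0],h[0][1],70,86.8))
```

```text
42.65 [ 445.5 -221.   198.6] [-1.798e+02 -1.000e-01  8.680e+01] F [0.9 0.6 0.2] op 1.002
(array([ 447.40873135, -222.41153652]), np.float64(-3.37530125099579), 3013, [np.int64(24), np.int64(2), np.int64(20), np.int64(157)])
(np.float64(447.40873135152674), np.float64(-222.4115365236678), 70, 86.8) [-0.0061, 0.0054, 0.3217, -0.0034, -0.0019, 0.0008] dist 129 ang 0
```

View pics/w21.png

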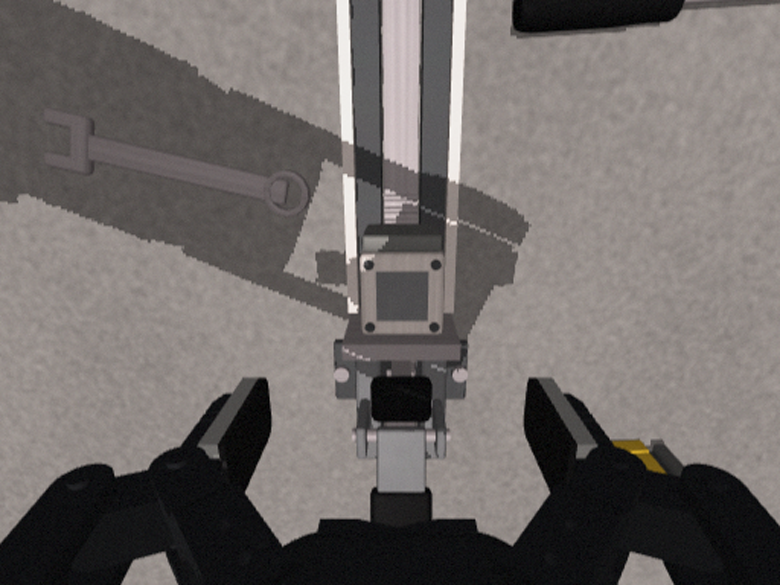

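carry_out(increments=[[[0.004,0.004,0.09,0,0,0],[0.004,0.004,0.18,0,0,0],[0.004,0.004,0.26,0,0,0],[0.004,0.004,0.31,0,0,0],[0.004,0.004,0.318,0,0,0]]])

```text
clock: 43.12
eef_pos: [445.9, -216.1, 69.0]
tcp_rot: [-3.134, -0.004, 1.519]
contact_force: [-1.6, 0.4, 0.4]
opening: 1.001
```

carry_out(increments=[[[0,0,0,0,0,0],[0,0,0,0,0,0],[0,0,0,0,0,0],[0,0,0,0,0,0],[0,0,0,0,0,0]]], hand=1)

```text
clock: 43.53
eef_pos: [449.3, -218.9, 74.4]
tcp_rot: [3.14, 0.0, 1.517]
contact_force: [-0.1, 3.7, 8.0]
opening: 0.563
```

carry_out(increments=[[[0,0,0,0,0,0],[0,0,-0.04,0,0,0],[0,0,-0.1,0,0,0],[0,0,-0.19,0,0,0],[0,0,-0.29,0,0,0]]])

```text
clock: 43.95
eef_pos: [447.4, -218.4, 189.8]
tcp_rot: [-3.138, -0.001, 1.517]
contact_force: [1.1, -1.0, -1.8]
opening: 0.561
```

Run:
```python
from h import *
st()
mv((567,348,210,86.1))
f=optics.grab_frame("wrist"); save("pics/w22.png",f)
```

```text
43.95 [ 447.4 -218.4  189.8] [-1.798e+02 -1.000e-01  8.690e+01] F [ 1.1 -1.  -1.8] op 0.561
(567, 348, 210, 86.1) [1.4301, 0.2227, -0.0494, -0.0031, -0.0013, 0.0139] dist 579 ang 1
```

View pics/w22.png

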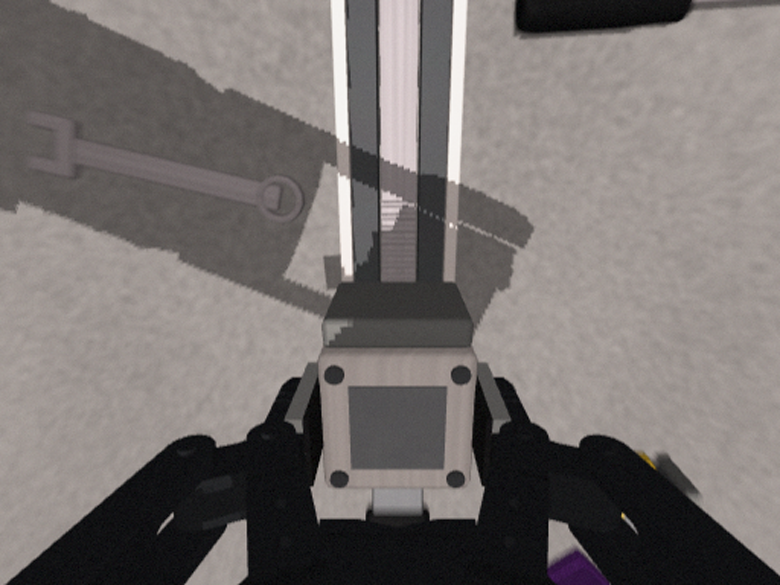

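carry_out(increments=[[[0.09,0.014,-0.02,0,0,0],[0.19,0.03,-0.04,0,0,0],[0.29,0.045,-0.05,0,0,0],[0.39,0.06,-0.05,0,0,0],[0.49,0.076,-0.05,0,0,0.01]]])

```text
clock: 44.42
eef_pos: [489.6, -23.2, 210.1]
tcp_rot: [3.14, -0.001, 1.506]
contact_force: [1.0, -0.6, -1.7]
opening: 0.564
```

carry_out(increments=[[[0.1,0.016,0,0,0,0],[0.2,0.031,0,0,0,0],[0.3,0.047,0,0,0,0],[0.4,0.062,0,0,0,0],[0.5,0.078,0,0,0,0]]])

```text
clock: 44.83
eef_pos: [533.3, 174.9, 209.7]
tcp_rot: [3.141, -0.001, 1.507]
contact_force: [0.3, -0.3, -1.5]
opening: 0.56
```

carry_out(increments=[[[0.1,0.016,0,0,0,0],[0.2,0.031,0,0,0,0],[0.3,0.047,0,0,0,0],[0.4,0.062,0,0,0,0],[0.435,0.068,0.03,0,0,0]]])

```text
clock: 45.25
eef_pos: [573.5, 350.7, 200.0]
tcp_rot: [3.137, -0.006, 1.509]
contact_force: [0.3, -0.0, -1.7]
opening: 0.563
```

Run:
```python
from h import *
st()
mv((567,348,100,86.1))
```

```text
45.25 [573.5 350.7 200. ] [179.8  -0.3  86.4] F [ 0.3 -0.  -1.7] op 0.563
(567, 348, 100, 86.1) [-0.0093, -0.0167, 0.2498, 0.004, -0.0058, 0.0058] dist 100 ang 1
```

carry_out(increments=[[[-0.002,-0.01,0.05,0,0,0],[-0.002,-0.01,0.12,0,0,0],[-0.002,-0.01,0.2,0,0,0],[-0.002,-0.01,0.24,0,0,0],[-0.002,-0.01,0.24,0,0,0]]])

```text
clock: 45.67
eef_pos: [564.9, 342.9, 97.3]
tcp_rot: [-3.135, 0.003, 1.507]
contact_force: [-1.8, 0.2, -2.6]
opening: 0.563
```

Run:
```python
from h import *
st()
mv((567,349,71.5,86.1))
f=optics.grab_frame("wrist"); save("pics/w23.png",f)
```

```text
45.67 [564.9 342.9  97.3] [-179.6    0.2   86.3] F [-1.8  0.2 -2.6] op 0.563
(567, 349, 71.5, 86.1) [0.0158, 0.0047, 0.0644, -0.006, 0.0028, 0.004] dist 27 ang 0
```

View pics/w23.png

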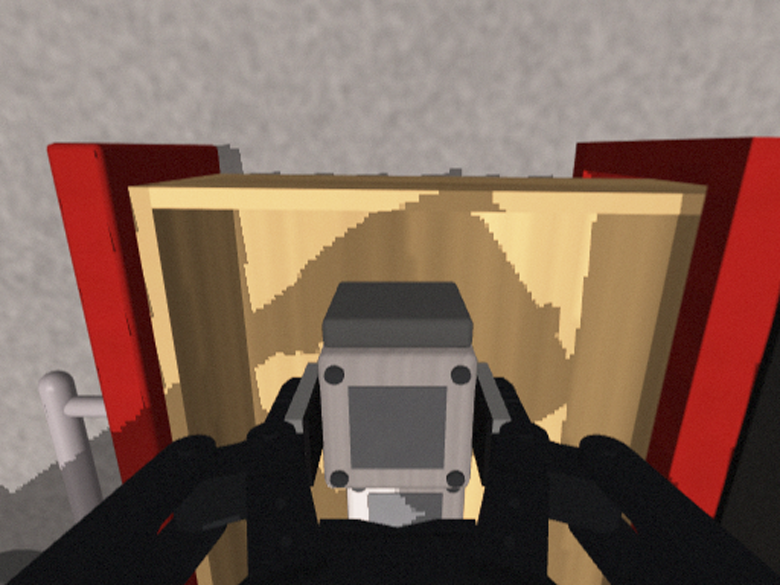

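carry_out(increments=[[[0.014,0.003,0.02,0,0,0],[0.014,0.003,0.04,0,0,0],[0.014,0.003,0.06,0,0,0],[0.014,0.003,0.068,0,0,0],[0.014,0.003,0.068,0,0,0]]])

```text
clock: 46.13
eef_pos: [568.4, 349.5, 73.1]
tcp_rot: [-3.139, 0.0, 1.507]
contact_force: [-0.6, 0.2, -1.5]
opening: 0.566
```

carry_out(increments=[[[0,0,0,0,0,0],[0,0,0,0,0,0]]])

```text
clock: 46.3
eef_pos: [569.1, 349.8, 74.3]
tcp_rot: [-3.141, -0.001, 1.507]
contact_force: [-1.1, 0.3, -2.0]
opening: 0.559
```

carry_out(increments=[[[0,0,0.005,0,0,0],[0,0,0.008,0,0,0],[0,0,0.01,0,0,0],[0,0,0.01,0,0,0]]])

```text
clock: 46.63
eef_pos: [569.2, 349.8, 70.5]
tcp_rot: [-3.141, -0.001, 1.507]
contact_force: [0.2, -1.8, 3.1]
opening: 0.56
```

carry_out(increments=[[[0,0,0,0,0,0],[0,0,0,0,0,0],[0,0,0,0,0,0],[0,0,0,0,0,0]]], hand=0.1)

```text
clock: 46.97
eef_pos: [568.8, 349.8, 69.8]
tcp_rot: [-3.14, -0.001, 1.507]
contact_force: [-1.4, -0.2, 0.6]
opening: 0.901
```

carry_out(increments=[[[0,0,-0.05,0,0,0],[0,0,-0.12,0,0,0],[0,0,-0.22,0,0,0],[-0.05,0,-0.32,0,0,0],[-0.1,0,-0.4,0,0,0]]])

```text
clock: 47.38
eef_pos: [566.4, 310.4, 231.7]
tcp_rot: [-3.141, -0.001, 1.508]
contact_force: [2.0, 0.4, -0.4]
opening: 0.903
```

Run:
```python
from h import *
st()
f=optics.grab_frame("wrist"); save("pics/w24.png",f)
for c in [(567,346),(563,275)]: print(housing(f,c,z0=22,rad=45))
for c in("side","wrist"): print(c,[np.round(d["point"]) for d in nets.tip_of("cab_drawer0_handle",c)])
```

```text
47.38 [566.4 310.4 231.7] [-1.80e+02 -1.00e-01  8.64e+01] F [ 2.   0.4 -0.4] op 0.903
(array([568.72023228, 347.02641209]), np.float64(176.4096367863442), 2510, [np.int64(115), np.int64(1), np.int64(132), np.int64(1)])
(array([563.79406716, 275.83896302]), np.float64(175.97723992518263), 2001, [np.int64(2), np.int64(189), np.int64(4), np.int64(147)])
side [array([431., 289.,  72.]), array([760.,   2.,   2.])]
wrist [array([432., 288.,  69.])]
```

View pics/w24.png

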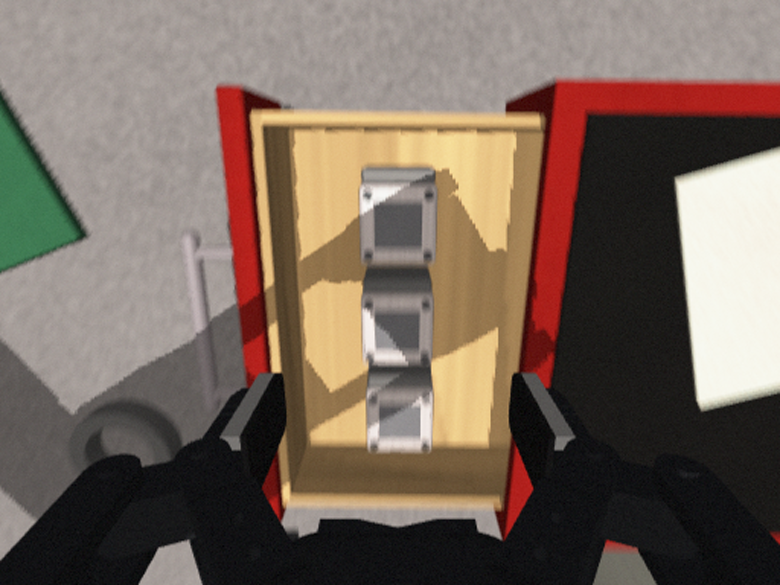

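All three are upright in the drawer. Next I push it shut at the handle with closed fingers.

Run:
```python
from h import *
mv((385,292,220,86.1),(385,292,72,86.1))
```

```text
(385, 292, 220, 86.1) [-0.0735, -0.4539, 0.0315, 0.0037, -0.0035, 0.0026] dist 184 ang 0
(385, 292, 72, 86.1) [-0.0749, -0.4553, 0.4015, 0.0037, -0.0035, 0.0026] dist 245 ang 0
```

carry_out(increments=[[[-0.015,-0.09,0,0,0,0],[-0.03,-0.19,0,0,0,0],[-0.045,-0.28,0,0,0,0],[-0.06,-0.37,0,0,0,0],[-0.074,-0.454,0.03,0,0,0]]], hand=1)

```text
clock: 47.95
eef_pos: [381.7, 292.0, 218.1]
tcp_rot: [-3.141, -0.001, 1.507]
contact_force: [0.1, 1.5, 0.1]
opening: 0.187
```

carry_out(increments=[[[0,0,0.05,0,0,0],[0,0,0.12,0,0,0],[0,0,0.2,0,0,0],[0,0,0.25,0,0,0],[0,0,0.25,0,0,0]]])

```text
clock: 48.37
eef_pos: [380.2, 290.1, 113.6]
tcp_rot: [-3.134, 0.005, 1.507]
contact_force: [-1.0, -0.4, 0.3]
opening: 0.002
```

Run:
```python
from h import *
st()
mv((385,292,72,86.1))
f=optics.grab_frame("wrist"); save("pics/w25.png",f)
```

```text
48.37 [380.2 290.1 113.6] [-179.6    0.3   86.4] F [-1.  -0.4  0.3] op 0.002
(385, 292, 72, 86.1) [0.0059, 0.0125, 0.1038, -0.0073, 0.0044, 0.0042] dist 42 ang 1
```

View pics/w25.png

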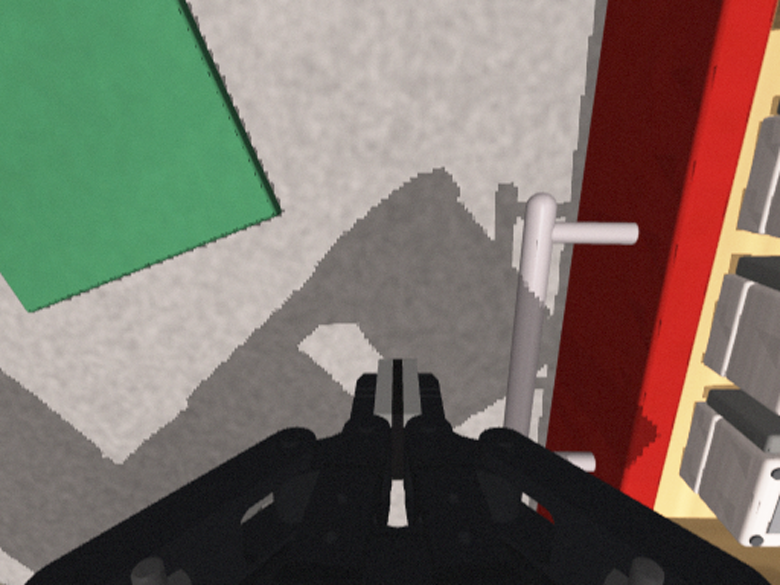

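carry_out(increments=[[[0.004,0,0.04,0,0,0],[0.004,0,0.08,0,0,0],[0.004,0,0.102,0,0,0],[0.004,0,0.102,0,0,0]]])

```text
clock: 48.75
eef_pos: [382.8, 293.3, 76.5]
tcp_rot: [-3.139, 0.001, 1.507]
contact_force: [-0.3, -0.9, -0.1]
opening: 0.001
```

carry_out(increments=[[[0,0.02,0,0,0,0],[0,0.04,0,0,0,0],[0,0.06,0,0,0,0],[0,0.08,0,0,0,0],[0,0.1,0,0,0,0]]])

```text
clock: 49.17
eef_pos: [424.4, 291.0, 77.8]
tcp_rot: [-3.141, -0.001, 1.506]
contact_force: [-1.4, 1.3, 1.8]
opening: 0.002
```

Run:
```python
from h import *
st()
print([np.round(d["point"]) for d in nets.tip_of("cab_drawer0_handle","side")])
```

```text
49.17 [424.4 291.   77.8] [-1.80e+02 -1.00e-01  8.63e+01] F [-1.4  1.3  1.8] op 0.002
[array([431., 289.,  72.]), array([760.,   2.,   2.])]
```

carry_out(increments=[[[0,0.015,0,0,0,0],[0,0.035,0,0,0,0],[0,0.06,0,0,0,0],[0,0.085,0,0,0,0],[0,0.11,0,0,0,0]]])

```text
clock: 49.63
eef_pos: [468.0, 287.9, 77.0]
tcp_rot: [-3.14, -0.0, 1.507]
contact_force: [-0.1, -1.6, 0.8]
opening: 0.0
```

carry_out(increments=[[[0,0.025,0,0,0,0],[0,0.05,0,0,0,0],[0,0.075,0,0,0,0],[0,0.1,0,0,0,0],[0,0.125,0,0,0,0]]])

```text
clock: 50.05
eef_pos: [518.0, 284.8, 77.0]
tcp_rot: [-3.14, -0.001, 1.507]
contact_force: [-2.2, -0.9, -0.5]
opening: 0.0
```

carry_out(increments=[[[0,0.025,0,0,0,0],[0,0.05,0,0,0,0],[0,0.075,0,0,0,0],[0,0.095,0,0,0,0],[0,0.11,0,0,0,0]]])

```text
clock: 50.47
eef_pos: [562.2, 282.2, 77.1]
tcp_rot: [-3.141, -0.001, 1.507]
contact_force: [-0.9, 0.1, 0.3]
opening: 0.001
```

Run:
```python
from h import *
st()
f=optics.grab_frame("wrist"); save("pics/w26.png",f)
f=optics.grab_frame("side"); save("pics/s26.png",f)
print([np.round(d["point"]) for d in nets.tip_of("cab_drawer0_handle","side")])
```

```text
50.47 [562.2 282.2  77.1] [-1.80e+02 -1.00e-01  8.63e+01] F [-0.9  0.1  0.3] op 0.001
[array([583., 278.,  72.])]
```

View pics/s26.png

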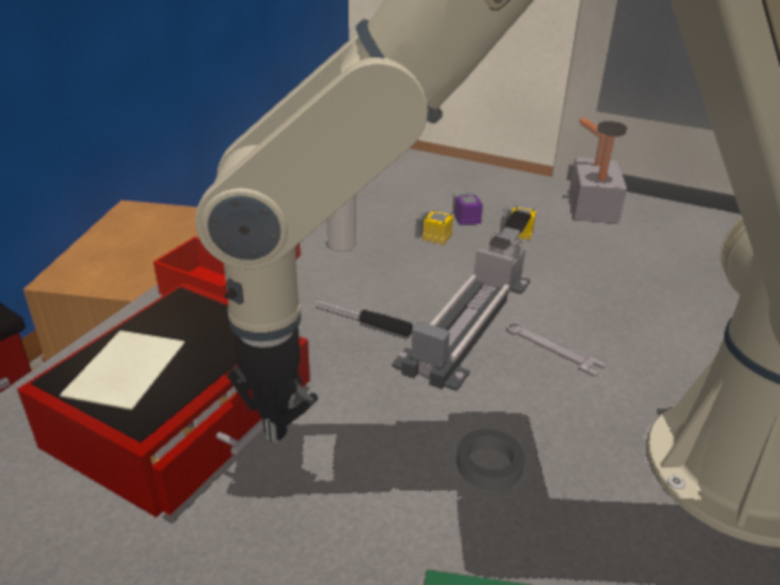

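carry_out(increments=[[[0,0.006,0,0,0,0],[0,0.012,0,0,0,0],[0,0.018,0,0,0,0],[0,0.022,0,0,0,0],[0,0.022,0,0,0,0]]])

```text
clock: 51.03
eef_pos: [570.0, 281.6, 77.1]
tcp_rot: [-3.141, -0.001, 1.507]
contact_force: [0.4, 0.3, -0.6]
opening: 0.001
```

carry_out(increments=[[[0,0.006,0,0,0,0],[0,0.01,0,0,0,0],[0,0.01,0,0,0,0]]])

```text
clock: 51.28
eef_pos: [572.9, 281.4, 76.9]
tcp_rot: [-3.138, -0.0, 1.507]
contact_force: [-3.8, 0.9, 2.4]
opening: 0.004
```

carry_out(increments=[[[0,0.005,0,0,0,0],[0,0.01,0,0,0,0],[0,0.01,0,0,0,0]]])

```text
clock: 51.53
eef_pos: [573.4, 281.2, 76.8]
tcp_rot: [-3.132, 0.001, 1.506]
contact_force: [-19.6, 4.0, 13.7]
opening: 0.0
```

carry_out(increments=[[[0,0.005,0,0,0,0],[0,0.01,0,0,0,0],[0,0.01,0,0,0,0]]])

```text
clock: 51.78
eef_pos: [573.8, 281.1, 76.7]
tcp_rot: [-3.125, 0.002, 1.506]
contact_force: [-34.2, 6.2, 23.1]
opening: -0.001
```

Hard stop reached. Backing off and checking.

carry_out(increments=[[[0,-0.03,0,0,0,0],[0,-0.08,0,0,0,0],[0,-0.14,0,0,0,0],[0,-0.18,-0.1,0,0,0],[0,-0.18,-0.2,0,0,0]]])

```text
clock: 52.2
eef_pos: [505.1, 284.1, 154.9]
tcp_rot: [-3.133, 0.004, 1.508]
contact_force: [1.4, 1.0, 0.1]
opening: 0.0
```

carry_out(increments=[[[0,-0.05,-0.1,0,0,0],[0,-0.1,-0.2,0,0,0],[0,-0.15,-0.25,0,0,0],[0,-0.15,-0.25,0,0,0],[0,-0.15,-0.25,0,0,0]]])

```text
clock: 52.62
eef_pos: [450.4, 289.8, 259.1]
tcp_rot: [3.139, -0.003, 1.508]
contact_force: [0.4, -0.9, -0.1]
opening: -0.0
```

Run:
```python
from h import *
st()
f=optics.grab_frame("top"); save("pics/t30.png",f); W=cloud(f)
m=(W[...,2]>60)&(W[...,2]<82)&(W[...,0]>572)&(W[...,0]<612)&(W[...,1]>200)&(W[...,1]<345)
p=W[m]; print(len(p),np.median(p,0))
f=optics.grab_frame("side"); save("pics/s30.png",f)
for c in("top","side"): print([np.round(d["point"]) for d in nets.tip_of("cab_drawer0_handle",c)],[np.round(d["point"]) for d in nets.tip_of("mug",c)],[np.round(d["point"]) for d in nets.tip_of("housing0",c)],[np.round(d["point"]) for d in nets.tip_of("jaw_face",c)])
jaw()
```

```text
52.62 [450.4 289.8 259.1] [179.9  -0.2  86.4] F [ 0.4 -0.9 -0.1] op -0.0
245 [591.58661995 272.06021131  74.92525402]
[] [array([750.,   2.,  -1.])] [array([ 474., -512.,   -0.]), array([ 592., -522.,   -2.]), array([ 624., -412.,   -1.])] [array([460.,  -5.,  58.])]
[array([593., 278.,  69.])] [array([761.,   3.,   0.])] [array([ 469., -510.,    2.]), array([ 625., -409.,    2.]), array([ 591., -520.,    3.]), array([758.,   4.,   2.])] [array([460.,  -2.,  53.])]
jaw ctr [459.7  11.7] 220 travel 0.0
```

View pics/t30.png

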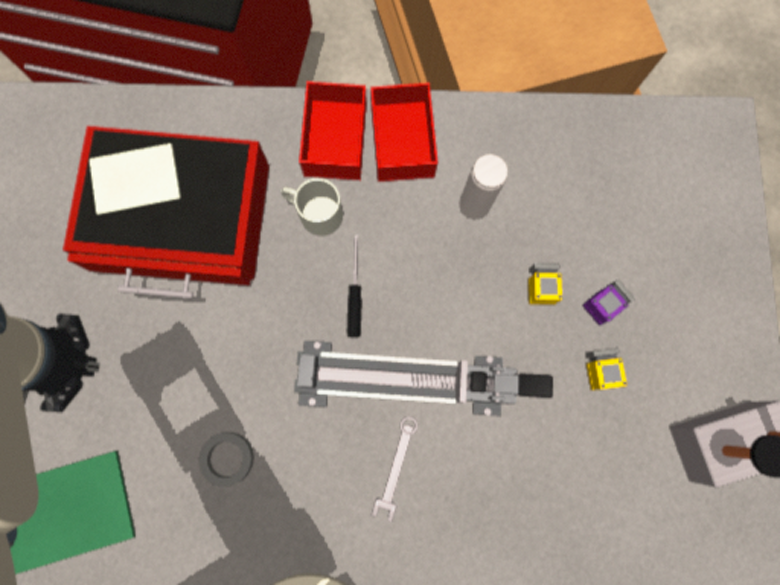

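View pics/s30.png

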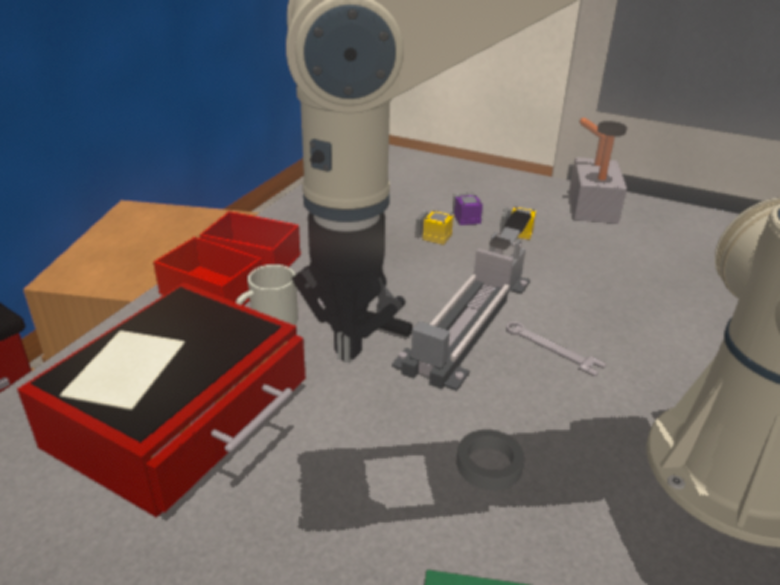

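Run:
```python
from h import *
st(); r.sign_off()
```

```text
53.17 [450.2 289.  256.7] [-179.9   -0.    86.3] F [ 0.2 -0.1  0.3] op 0.003
the job is handed in; nothing more can be done
```

I pressed the end covers on all three aluminium housings, moved the housings to the red cabinet's drawer and shut it. I handed the job in at 53 s of the 210 s allowed. The yellow and purple look-alikes were left alone.

**Pressing:** I stood the housings in a row in the channel and gave the trigger five strokes. The last stroke stalled at about 41 N with the jaw near 64 mm. Blocks afterwards sat 60–61 mm apart, and each cover looked flush, so I take them as fully home. I did not measure the third housing's outer cover by itself.

**Release and storage:** Pressing the release brought the jaw back to 0 mm travel. I stood the three housings upright in the open drawer, then pushed it to a hard stop.

**Last checks:**
- **Drawer:** the handle is back at its starting position (591.6 mm against 591.4 mm), so it is shut.
- **Press:** the channel is empty and the jaw is fully back.
- **Mug:** its readings match the starting ones within the networks' error, and it looks unmoved.
- **Robot:** it is clear of everything.

**Failed or not confirmed:**
- The top-camera network no longer found the drawer handle at the end. The side camera and the depth reading agreed that the drawer is shut.
- The second trigger stroke briefly reached 75 N, under the 120 N limit.
- I last saw the housings upright just before closing the drawer and could not look inside afterwards.

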